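# Fit-test trolley sleeves on a gauge pin and sort them

### The arm

A 7-joint arm with a two-finger parallel gripper is mounted at the origin on the work surface. World frame = base frame: x ahead of the robot, y to its left, z up, the work surface at z = 0. Lengths are in m, angles in rad, forces in N, time in s.
With the tool pointing down it reaches from about 0.35 to 0.9 m from the base axis. Payload 19.9 kg.
Tool frame: the origin (TCP) lies at the very end of the fingers, on their centre line; the grasp point (between the pads) lies 19 mm behind it; z points along the fingers, y is the direction in which the jaws open and shut (so a half turn about z gives the same grasp; the last joint's range is limited). The gripper opens to 85 mm and grips with 20 to 120 N. Pads are 22 mm wide; open, the fingers measure 114 mm over their backs; the gripper's body (76 mm by 85 mm) begins 54 mm behind the grasp point. The pads swing forward as they close: fully open they stand 13 mm farther back than shut.
Start: joints at [-1.169, 0.417, -0.01, 1.614, 0.005, 1.111, -0.053], TCP at [0.268, 0.564, 0.204] pointing down, gripper open.
Joint ranges: [-2.81, 2.81], [-0.39, 2.02], [-1.27, 1.25], [0.06, 2.57], [-1.19, 4.33], [0.19, 2], [-2.82, 2.82]. Speed limits (rad/s): [1.89, 1.89, 2.39, 2.39, 3.01, 3.01, 3.01].

### API

Orientations are given as a unit quaternion [w, x, y, z].
In Python, from bench import r gives the robot as it stands.
- The arm moves only by the tool send_rows, never from a script. Its argument "moves" is a list of rows, each a list of 7 numbers: the shift along the tool's x, y, z in mm, then the turn, a rotation vector about the tool's x, y, z in rad, then the closure, from -1 (fully open) to 1 (shut). A call has exactly 10 rows; each row shifts and turns the commanded pose from where the row before left it, along the tool's axes as they then stand; what a row does not reach is not made up. A row lasts 1/10 s, in which the tool goes at most 50 mm and 8.59 degrees, less where a joint would pass 70% of its speed; a pose out of reach is approached as far as the arm can. A call with a gripper value outside its range is refused whole. The fingers move at their own pace and stop on an object; "newtons" is the grip in N (left out, the last holds). Time passes only in rows, so rows that do not move let the fingers close, or fill a call up. It gives the time, the measured TCP pose, the force and the opening at its end, in the units of the state.
- r.get_state(): the state, without advancing time (a new reading comes with each control period).
- r.capture(name): name is "scene" or "top"; returns the picture (480x640x3 uint8, red, green, blue); there is no depth.
- r.get_calibration(name): a dict with "intrinsics" (3x3 intrinsics, pixels), "distortion" ([k1, k2, p1, p2, k3] as OpenCV has them; the pictures are not rectified), "R" (3x3) and "t" (3): a world point X has camera coordinates R X + t. Camera axes: x right, y down, z forward; pixel columns grow to the right and rows downward; lengths in m; the calibration is good to about 2 mm. A picture is of the moment at which its call begins. get_calibration takes no time and is no camera call.
- r.sign_off(): hands the job in, once; it reports no verdict.
Trained networks look in the newest picture that a camera, given by its name, has taken for a name from the list of things; names that differ only in an ending like _2 or _b are one class to them, and where a whole thing is asked for, a point or a joint stands for the part that bears it (a point fixed in the world has none). Each returns a list of dicts, best first, with "score" (0 to 1); they miss things now and then, are a little off and sometimes report something else, mostly with a low value. They report only what shows in the picture. A call takes as long as a camera call. They do not tell look-alikes from the thing itself.
- r.cut_out(name, camera): "region" (480x640 bool, what is visible of it) and "location" ([column, row] in pixels, amid what is visible of it).
The state is a dict: "time": time; "joint_positions": joint angles; "dq": joint speeds; "joint_efforts": joint torques, N m; "eef_pos": TCP position; "ee_rot": TCP orientation; "ft_force": force on the tool from outside, world axes, zero at the start; "ft_torque": the same for the moment, N m; "width": opening from 0.0 (shut) to 1.0 (fully open).
Only numpy, scipy, OpenCV 4.12 (cv2) and the standard library are available. Lean on these libraries where they do the work, as an engineer would, in place of code of your own. Each camera call takes 0.05 s, during which the arm holds its last target.

### The job

Two spacer sleeves for the stock trolleys have to be checked on the stepped gauge pin. Take one sleeve, slide it down over the pin without forcing it until it stops, stand it upright in the square tray if it went all the way down to the base plate or in the round tin if it stopped at the pin's step, and only then test and sort the other sleeve in the same way. Leave everything else on the bench where it is.

Things in the scene. Friction and masses are not known exactly. Their poses are not given: they have to be found in the camera images.
- sleeve_a: a plain steel spacer sleeve (short tube), outside diameter 38 mm, 50 mm tall, standing upright. Its bore, 28 or 22 mm, is what must be tested: the two sleeves look the same from outside and neither name nor place tells which one fits. About 0.1 kg. Origin: centre of its lower end, z along its axis.
- sleeve_b: a plain steel spacer sleeve (short tube), outside diameter 38 mm, 50 mm tall, standing upright. Its bore, 28 or 22 mm, is what must be tested: the two sleeves look the same from outside and neither name nor place tells which one fits. About 0.1 kg. Origin: centre of its lower end, z along its axis.
- gauge: fit gauge, fixed: dark square steel plate 100 x 100 x 12 mm with an upright stepped steel pin in its middle. Origin: underside of the plate on the pin's axis, z up. Pin heights above the bench: 25 mm diameter from 12 to 42 mm (1 mm chamfer at the step), 18.5 mm diameter from 42 to 49 mm, then tapering to 10 mm diameter at its top, 56 mm up.
- gauge_plate (a point): point on the pin's axis at the top face of the plate, 12 mm above the bench: a good sleeve (28 mm bore) goes down until its lower end rests here
- gauge_step (a point): point on the pin's axis at the step, 42 mm above the bench: a tight sleeve (22 mm bore) passes only over the thin upper part and its lower end stops here, 30 mm above the plate
- square_tray: tray for good sleeves, fixed: square open grey plastic tray 118 x 118 mm, 25 mm high, walls 4 mm. Origin: centre of its underside
- square_tray_in (a point): centre of the square tray's inner floor, at the floor: 4 mm above the bench
- round_tin: tin for tight sleeves, fixed: round open aluminium tin 120 mm across, 25 mm high, wall 4 mm, floor 5 mm thick. Origin: centre of its underside
- round_tin_in (a point): centre of the round tin's inner floor, 5 mm above the bench
- castor: bystander, leave alone: a spare trolley castor lying on its side, about 105 x 72 x 44 mm
- wrench: bystander, leave alone: a wrench lying on the bench
- screwdriver: bystander, leave alone: a screwdriver lying on the bench
- carton: bystander, leave alone: a closed cardboard carton 100 x 130 x 70 mm
- tape_roll: bystander, leave alone: a clear tape roll lying flat, 100 mm across, 45 mm high, hole 76 mm (wider and thinner-walled than the sleeves)
- medicine_box: bystander, leave alone: a small white paper box 60 x 90 x 45 mm
- jar: bystander, leave alone: a closed white jar 56 mm across, 75 mm tall
Mind the look-alikes: they are no part of the job. What is shaped like the square_tray but blue or orange is not meant.

How it is judged:
By the outcome, as a careful person would: the job done as asked, in the order asked, and still so for the second after the job is handed in, with the robot touching nothing.
It also fails if it takes over 72 s, if anything falls off the work surface, if the arm or the gripper's body presses on something with over 40 N, if the wrist force passes 120 N, or if a joint passes its speed limit or range.

## Working session

There is one attempt and no reset: what is moved stays moved. The work goes in short steps, Python scripts to look and compute and a tool call to move; the robot and the scene stay as the last step left them, time stands still between calls to the robot, and variables do not carry over. Pictures are saved under pics/ and viewed, and the job is handed in when it is done.

Besides the shell and the picture viewer there is one more tool, called after ">>>" in YAML: its name, and indented under it one key for each argument. send_rows: Moves the arm, as the interface text tells. Its arguments: {"type":"object","properties":{"moves":{"type":"array","items":{"type":"array","items":{"type":"number"}}},"newtons":{"type":"number"}},"required":["moves"]}

```bash
ls; mkdir -p pics; python3 - <<'E'
from bench import r
import cv2
s=r.get_state();print(s)
for n in ("scene","top"):
    im=r.capture(n);cv2.imwrite(f"pics/{n}0.png",im[:,:,::-1])
    c=r.get_calibration(n);print(n,c)
E
```

```text
pics
{'time': 0.0, 'joint_positions': array([-1.16851053,  0.41792958, -0.01029628,  1.61415508,  0.00470343,
        1.11074403, -0.05300571]), 'dq': array([-0.0017764 , -0.00260586,  0.00069682,  0.00167541,  0.00047874,
        0.00027887, -0.00236151]), 'joint_efforts': array([-3.44057589e-03, -8.64450645e+01,  6.76508881e-01, -4.34896123e+01,
        1.88964786e-02,  7.46923790e-03,  1.98756118e-05]), 'eef_pos': array([0.26820341, 0.56410441, 0.20339607]), 'ee_rot': array([-8.56012748e-05,  2.20077525e-01,  9.75482196e-01, -6.00165772e-04]), 'ft_force': array([ 0.49811016,  0.13873712, -0.37904115]), 'ft_torque': array([-0.02471698,  0.02995912,  0.01530242]), 'width': 1.0047635885598734}
scene {'intrinsics': array([[534.46929076,   0.        , 320.90022066],
       [  0.        , 534.46929076, 233.01247002],
       [  0.        ,   0.        ,   1.        ]]), 'distortion': array([-0.07177569,  0.        ,  0.        ,  0.        ,  0.        ]), 'R': array([[-0.5996355 ,  0.8002681 , -0.00287104],
       [ 0.68267979,  0.50964874, -0.52364727],
       [-0.41759499, -0.31595749, -0.85193033]]), 't': array([ 0.31594561, -0.29254658,  1.43320672])}
top {'intrinsics': array([[592.73356249,   0.        , 326.18059506],
       [  0.        , 592.73356249, 240.29704184],
       [  0.        ,   0.        ,   1.        ]]), 'distortion': array([-0.03010155,  0.        ,  0.        ,  0.        ,  0.        ]), 'R': array([[-0.02275443, -0.99960133,  0.01671554],
       [-0.98993804,  0.02019246, -0.14005334],
       [ 0.13965997, -0.01973419, -0.99000286]]), 't': array([-0.0121989 ,  0.5028525 ,  1.47513993])}
```

View pics/scene0.png

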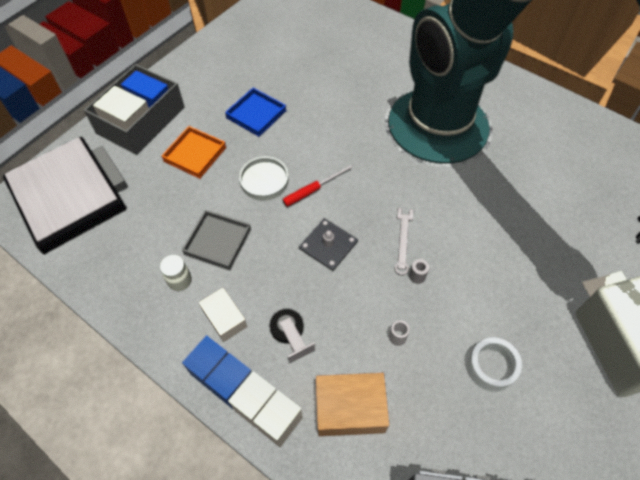

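View pics/top0.png

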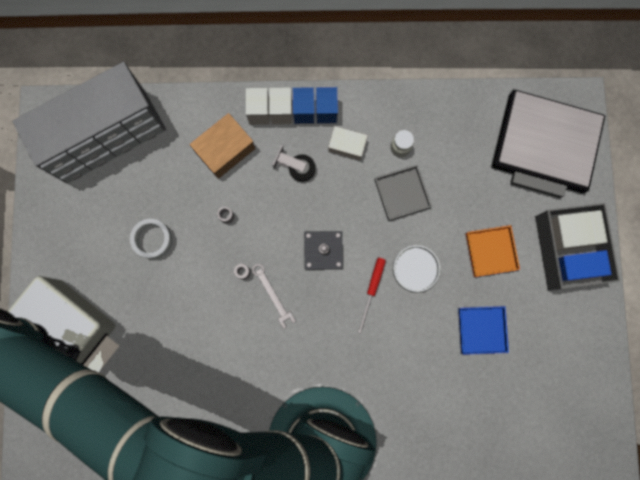

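```bash
cat > h.py <<'E'
import numpy as np, cv2
from bench import r
def ray(cam,uv):
    c=r.get_calibration(cam)
    p=cv2.undistortPoints(np.array([[uv]],float),c["intrinsics"],c["distortion"])[0,0]
    R=c["R"];return -R.T@c["t"],R.T@np.array([p[0],p[1],1])
def atz(cam,uv,z):
    o,d=ray(cam,uv);return o+d*(z-o[2])/d[2]
def proj(cam,X):
    c=r.get_calibration(cam)
    return cv2.projectPoints(np.array(X,float).reshape(-1,3),cv2.Rodrigues(c["R"])[0],c["t"],c["intrinsics"],c["distortion"])[0].reshape(-1,2)
E
python3 - <<'E'
from h import *
for cam in ("top","scene"):
  for n in ("sleeve_a","gauge","square_tray","round_tin"):
    for d in r.cut_out(n,cam):
        ys,xs=np.nonzero(d["region"])
        print(cam,n,round(d["score"],2),d["location"],len(xs),xs.min(),xs.max(),ys.min(),ys.max(),atz(cam,d["location"],0.025).round(3))
E
```

```text
top sleeve_a 0.65 [221.5, 215.9] 183 217 234 207 223 [0.573 0.245 0.025]
top sleeve_a 0.65 [239.7, 273.0] 213 234 250 264 280 [0.424 0.198 0.025]
top gauge 0.93 [325.6, 252.8] 1545 303 344 230 270 [ 0.472 -0.021  0.025]
top square_tray 0.92 [487.8, 250.3] 2222 465 519 225 277 [ 0.469 -0.439  0.025]
top square_tray 0.87 [400.5, 194.4] 2082 375 431 165 220 [ 0.621 -0.219  0.025]
top square_tray 0.64 [481.0, 332.4] 2251 457 508 307 353 [ 0.261 -0.409  0.025]
top round_tin 0.78 [417.3, 268.7] 1720 393 440 245 291 [ 0.426 -0.255  0.025]
scene sleeve_a 0.61 [401.0, 328.7] 377 390 408 320 345 [0.563 0.234 0.025]
scene sleeve_a 0.57 [419.8, 270.5] 388 409 428 259 283 [0.423 0.195 0.025]
scene gauge 0.62 [324.8, 245.0] 1663 298 356 220 269 [ 0.496 -0.012  0.025]
scene square_tray 0.83 [252.5, 111.1] 1834 224 286 87 137 [ 0.279 -0.415  0.025]
scene square_tray 0.81 [193.7, 150.7] 2070 162 226 126 178 [ 0.473 -0.446  0.025]
scene square_tray 0.62 [218.9, 237.1] 2564 182 250 211 269 [ 0.625 -0.218  0.025]
scene round_tin 0.74 [261.9, 177.5] 1693 240 287 157 199 [ 0.435 -0.25   0.025]
```

```bash
python3 - <<'E'
import cv2,numpy as np
t=cv2.imread("pics/top0.png");s=cv2.imread("pics/scene0.png")
def c(im,u,v,w,k): return cv2.resize(im[v-w:v+w,u-w:u+w],(k,k),interpolation=cv2.INTER_CUBIC)
a=np.hstack([c(t,225,214,22,260),c(t,242,271,22,260),c(t,323,250,26,260)])
b=np.hstack([c(s,399,331,22,260),c(s,419,270,22,260),c(s,328,243,32,260)])
cv2.imwrite("pics/crops.png",np.vstack([a,b]))
a=np.hstack([c(t,402,193,34,390),c(s,218,240,42,390)])
cv2.imwrite("pics/tray.png",a)
E
```

```text
(no output)
```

View pics/crops.png

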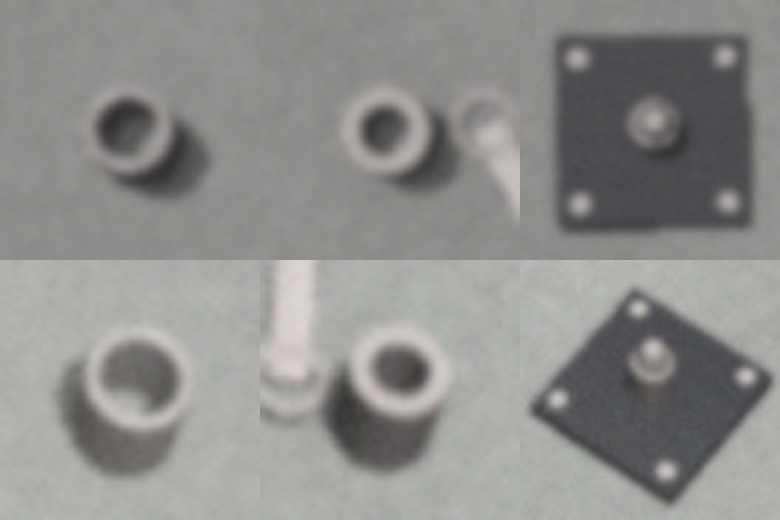

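View pics/tray.png

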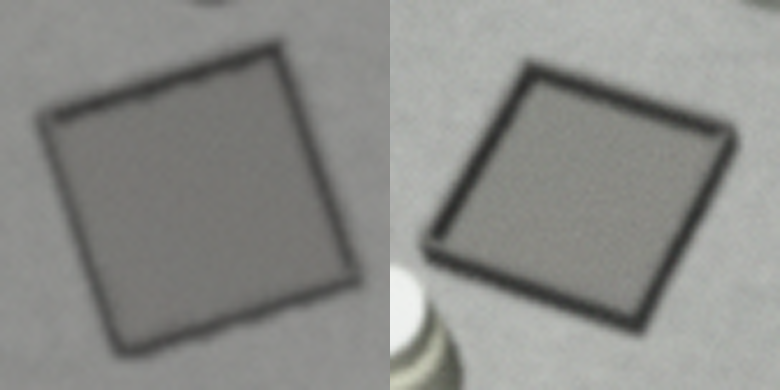

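```bash
cat >> h.py <<'E'
from scipy.ndimage import map_coordinates, gaussian_filter
from scipy.optimize import minimize
def grayf(im): return cv2.cvtColor(im,cv2.COLOR_BGR2GRAY).astype(float)
def samp(g,uv): return map_coordinates(g,[uv[:,1],uv[:,0]],order=1)
A=np.linspace(0,2*np.pi,72,endpoint=False);C=np.c_[np.cos(A),np.sin(A)]
def circ(x,y,z,rad): return np.c_[x+rad*C[:,0],y+rad*C[:,1],np.full(72,z)]
def fit_ring(cam,g,xy,z=.05,ri=.0165,ro=.022,rin=.010):
    # bright ring: mean on wall minus mean outside
    f=lambda p: -(2*samp(g,proj(cam,circ(p[0],p[1],z,ri))).mean()-samp(g,proj(cam,circ(p[0],p[1],z,ro))).mean()-samp(g,proj(cam,circ(p[0],p[1],z,rin))).mean())
    best=min(((f((xy[0]+a,xy[1]+b)),xy[0]+a,xy[1]+b) for a in np.arange(-.012,.0121,.001) for b in np.arange(-.012,.0121,.001)))
    m=minimize(f,best[1:],method="Nelder-Mead",options=dict(initial_simplex=np.array(best[1:])+np.array([[0,0],[.001,0],[0,.001]]),xatol=1e-5))
    return m.x,m.fun
def square(x,y,z,h,th,n=30):
    t=np.linspace(-.9,.9,n)*h
    P=np.vstack([np.c_[t,0*t+h],np.c_[t,0*t-h],np.c_[0*t+h,t],np.c_[0*t-h,t]])
    c,s=np.cos(th),np.sin(th);P=P@np.array([[c,s],[-s,c]])
    return np.c_[P+[x,y],np.full(len(P),z)]
def fit_sq(cam,g,p0,z,h,d=.003,sign=1):
    f=lambda p: sign*(samp(g,proj(cam,square(p[0],p[1],z,h-d,p[2]))).mean()-samp(g,proj(cam,square(p[0],p[1],z,h+d,p[2]))).mean())
    best=min((minimize(f,[p0[0]+a,p0[1]+b,p0[2]],method="Nelder-Mead",options=dict(initial_simplex=np.array([p0[0]+a,p0[1]+b,p0[2]])+np.array([[0,0,0],[.003,0,0],[0,.003,0],[0,0,.06]]))) for a in (-.006,0,.006) for b in (-.006,0,.006)),key=lambda m:m.fun)
    return best.x,best.fun
E
python3 - <<'E'
from h import *
G={"top":grayf(cv2.imread("pics/top0.png")),"scene":grayf(cv2.imread("pics/scene0.png"))}
px={"top":[(224.6,213.6),(240.9,270.8)],"scene":[(400,328.6),(420.5,266.2)]}
for cam in G:
    g=G[cam]
    for i in (0,1):
        q=atz(cam,px[cam][i],.05); print(cam,i,q.round(4),fit_ring(cam,g,q[:2]))
    q=atz(cam,(323,250) if cam=="top" else (328,245),.012)
    print("gauge",q.round(4),fit_sq(cam,g,[q[0],q[1],0],.012,.05))
    # pin tip bright disk
    q=atz(cam,(402.5,193) if cam=="top" else (218.5,240),.025)
    for th in (.2,-.2): print("tray",q.round(4),fit_sq(cam,g,[q[0],q[1],th],.025,.057,.004,-1),fit_sq(cam,g,[q[0],q[1],th],.025,.059,.002,1))
    q=atz(cam,(416.3,268.6) if cam=="top" else (264,176),.025)
    print("tin",fit_ring(cam,g,q[:2],z=.025,ri=.058,ro=.063,rin=.053))
E
```

```text
top 0 [0.574  0.2332 0.05  ] (array([0.57554098, 0.23501354]), np.float64(-86.00643979848714))Traceback (most recent call last):
  File "<stdin>", line 7, in <module>
  File "h.py", line 21, in fit_ring
    best=min(((f((xy[0]+a,xy[1]+b)),xy[0]+a,xy[1]+b) for a in np.arange(-.012,.0121,.001) for b in np.arange(-.012,.0121,.001)))
  File "h.py", line 21, in <genexpr>
    best=min(((f((xy[0]+a,xy[1]+b)),xy[0]+a,xy[1]+b) for a in np.arange(-.012,.0121,.001) for b in np.arange(-.012,.0121,.001)))
               ~^^^^^^^^^^^^^^^^^^^
  File "h.py", line 20, in <lambda>
    f=lambda p: -(2*samp(g,proj(cam,circ(p[0],p[1],z,ri))).mean()-samp(g,proj(cam,circ(p[0],p[1],z,ro))).mean()-samp(g,proj(cam,circ(p[0],p[1],z,rin))).mean())
                                                                         ~~~~^^^^^^^^^^^^^^^^^^^^^^^^^^
  File "h.py", line 10, in proj
    c=r.get_calibration(cam)
ValueError: time passes only in moves, steps and waits
```

```bash
cat >> h.py <<'E'
import functools
_g=r.get_calibration
import os,pickle
if os.path.exists("cal.pkl"): CAL=pickle.load(open("cal.pkl","rb"))
else:
    CAL={n:_g(n) for n in("scene","top")}; pickle.dump(CAL,open("cal.pkl","wb"))
E
sed -i 's/c=r.get_calibration(cam)/c=CAL[cam]/' h.py
cat > m0.py <<'E'
from h import *
G={"top":grayf(cv2.imread("pics/top0.png")),"scene":grayf(cv2.imread("pics/scene0.png"))}
px={"top":[(224.6,213.6),(240.9,270.8)],"scene":[(400,328.6),(420.5,266.2)]}
for cam in G:
    g=G[cam]
    for i in (0,1):
        q=atz(cam,px[cam][i],.05); print(cam,i,q.round(4),fit_ring(cam,g,q[:2]))
    q=atz(cam,(323,250) if cam=="top" else (328,245),.012)
    print("gauge",q.round(4),fit_sq(cam,g,[q[0],q[1],0],.012,.05))
    q=atz(cam,(402.5,193) if cam=="top" else (218.5,240),.025)
    for th in (.2,-.2): print("tray",q.round(4),fit_sq(cam,g,[q[0],q[1],th],.025,.057,.004,-1),fit_sq(cam,g,[q[0],q[1],th],.025,.059,.002,1))
    q=atz(cam,(416.3,268.6) if cam=="top" else (264,176),.025)
    print("tin",fit_ring(cam,g,q[:2],z=.025,ri=.058,ro=.063,rin=.053))
E
python3 m0.py
```

```text
top 0 [0.574  0.2332 0.05  ] (array([0.57554098, 0.23501354]), np.float64(-86.00643979848714))
top 1 [0.4277 0.1923 0.05  ] (array([0.42854625, 0.19327869]), np.float64(-76.13371215938673))
gauge [ 0.4807 -0.0147  0.012 ] (array([ 0.48042964, -0.0153009 ,  0.00048383]), np.float64(-45.18705346963914))
tray [ 0.6242 -0.2248  0.025 ] (array([ 0.65295351, -0.23726239, -0.33794719]), np.float64(-5.5344239182076365)) (array([ 0.62288463, -0.22363439,  0.28811447]), np.float64(-31.77220109385432))
tray [ 0.6242 -0.2248  0.025 ] (array([ 0.6529574 , -0.23726109, -0.33796863]), np.float64(-5.534424303592132)) (array([ 0.62288057, -0.2236342 ,  0.28815017]), np.float64(-31.77219222470316))
tin (array([ 0.42945329, -0.25401961]), np.float64(-26.38036390983754))
scene 0 [0.5742 0.2355 0.05  ] (array([0.5733301 , 0.23544129]), np.float64(-102.41110756573104))
scene 1 [0.427  0.1941 0.05  ] (array([0.42652654, 0.19346308]), np.float64(-98.30764851246363))
gauge [ 0.4858 -0.0105  0.012 ] (array([ 0.48280909, -0.01246194, -0.00227394]), np.float64(-62.88701900825458))
tray [ 0.6308 -0.214   0.025 ] (array([ 0.59730288, -0.10427552,  0.28026139]), np.float64(-26.53156949057339)) (array([ 0.63228217, -0.21745275,  0.29177581]), np.float64(-41.58499981963537))
tray [ 0.6308 -0.214   0.025 ] (array([ 0.65935261, -0.19309122, -0.86086075]), np.float64(-6.638928306926573)) (array([ 0.63227925, -0.21745515,  0.29177353]), np.float64(-41.58504681919005))
tin (array([ 0.42602668, -0.25266056]), np.float64(-56.16519838814213))
```

```bash
cat >> h.py <<'E'
from scipy.spatial.transform import Rotation as Ro
def cur():
    s=r.get_state();q=s["ee_rot"];return s,Ro.from_quat([q[1],q[2],q[3],q[0]])
RT=Ro.from_matrix(np.array([[0,1,0],[1,0,0],[0,0,-1.]]))
def plan(target,n,Rt=RT,p0=None,R0=None):
    s,R=cur()
    p=s["eef_pos"] if p0 is None else p0
    if R0 is not None:R=R0
    rv=(R.inv()*Rt).as_rotvec();d=(np.array(target)-p)/n
    for i in range(n):
        print(np.r_[(R.inv().apply(d)*1000).round(1),(rv/n).round(4)].tolist()); R=R*Ro.from_rotvec(rv/n)
E
python3 - <<'E'
from h import *
print(atz("top",(323.6,248),.056),atz("scene",(328.4,232.2),.056))
for c in CAL: print(-CAL[c]["R"].T@CAL[c]["t"])
plan([.5745,.235,.14],10)
E
```

```text
[ 0.48019819 -0.01572139  0.056     ] [ 0.47957686 -0.01439279  0.056     ]
[0.98766778 0.3490872  1.06870815]
[0.29149724 0.00676282 1.53102282]
[-41.8, -16.6, 6.4, -0.0, 0.0, 0.1127]
[-43.4, -11.8, 6.4, -0.0, 0.0, 0.1127]
[-44.4, -6.8, 6.4, -0.0, 0.0, 0.1127]
[-44.9, -1.8, 6.4, -0.0, 0.0, 0.1127]
[-44.9, 3.3, 6.4, -0.0, 0.0, 0.1127]
[-44.2, 8.3, 6.4, -0.0, 0.0, 0.1127]
[-43.0, 13.2, 6.4, -0.0, 0.0, 0.1127]
[-41.2, 18.0, 6.4, -0.0, 0.0, 0.1127]
[-39.0, 22.5, 6.4, -0.0, 0.0, 0.1127]
[-36.2, 26.7, 6.4, -0.0, 0.0, 0.1127]
```

>>> send_rows:
  moves:
    - [-41.8, -16.6, 6.4, 0, 0, 0.1127, -0.3]
    - [-43.4, -11.8, 6.4, 0, 0, 0.1127, -0.3]
    - [-44.4, -6.8, 6.4, 0, 0, 0.1127, -0.3]
    - [-44.9, -1.8, 6.4, 0, 0, 0.1127, -0.3]
    - [-44.9, 3.3, 6.4, 0, 0, 0.1127, -0.3]
    - [-44.2, 8.3, 6.4, 0, 0, 0.1127, -0.3]
    - [-43, 13.2, 6.4, 0, 0, 0.1127, -0.3]
    - [-41.2, 18, 6.4, 0, 0, 0.1127, -0.3]
    - [-39, 22.5, 6.4, 0, 0, 0.1127, -0.3]
    - [-36.2, 26.7, 6.4, 0, 0, 0.1127, -0.3]
  newtons: 30

```text
time: 1.5
eef_pos: [0.5757, 0.2337, 0.1399]
ee_rot: [0.0, 0.709, 0.706, 0.0]
ft_force: [0.1, 1.5, -0.2]
width: 0.649
```

```bash
python3 - <<'E'
from h import *
plan([.5745,.235,.10],4)
for n in ("scene","top"):
    cv2.imwrite(f"pics/{n}1.png",r.capture(n)[:,:,::-1])
E
```

```text
[0.3, -0.3, 10.0, 0.0001, -0.0, -0.0011]
[0.3, -0.3, 10.0, 0.0001, -0.0, -0.0011]
[0.3, -0.3, 10.0, 0.0001, -0.0, -0.0011]
[0.3, -0.3, 10.0, 0.0001, -0.0, -0.0011]
```

View pics/scene1.png

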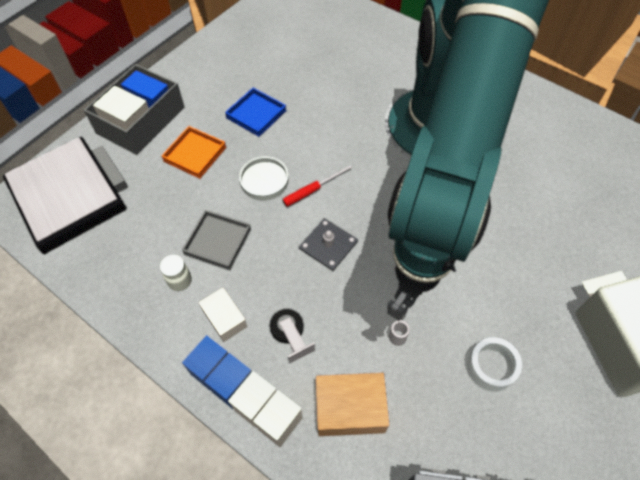

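>>> send_rows:
  moves:
    - [0.3, -0.3, 22, 0, 0, 0, -0.3]
    - [0.3, -0.3, 22, 0, 0, 0, -0.3]
    - [0.3, -0.3, 22, 0, 0, 0, -0.3]
    - [0.3, -0.3, 22, 0, 0, 0, -0.3]
    - [0, 0, 20, 0, 0, 0, -0.3]
    - [0, 0, 10, 0, 0, 0, -0.3]
    - [0, 0, 0, 0, 0, 0, -0.3]
    - [0, 0, 0, 0, 0, 0, 1]
    - [0, 0, 0, 0, 0, 0, 1]
    - [0, 0, 0, 0, 0, 0, 1]

```text
time: 2.6
eef_pos: [0.5732, 0.2367, 0.0232]
ee_rot: [-0.0, 0.707, 0.707, 0.0]
ft_force: [-29.6, -1.7, 50.4]
width: 0.144
```

```bash
python3 - <<'E'
from h import *
s,_=cur();print(s["width"],s["ft_force"],s["eef_pos"])
cv2.imwrite("pics/scene2.png",r.capture("scene")[:,:,::-1])
im=cv2.imread("pics/scene2.png")[270:390,320:480];cv2.imwrite("pics/c2.png",cv2.resize(im,(800,600),interpolation=cv2.INTER_CUBIC))
E
```

```text
0.14441332478422034 [-29.56470685  -1.68609584  50.40993942] [0.57319093 0.2367284  0.02322003]
```

View pics/c2.png

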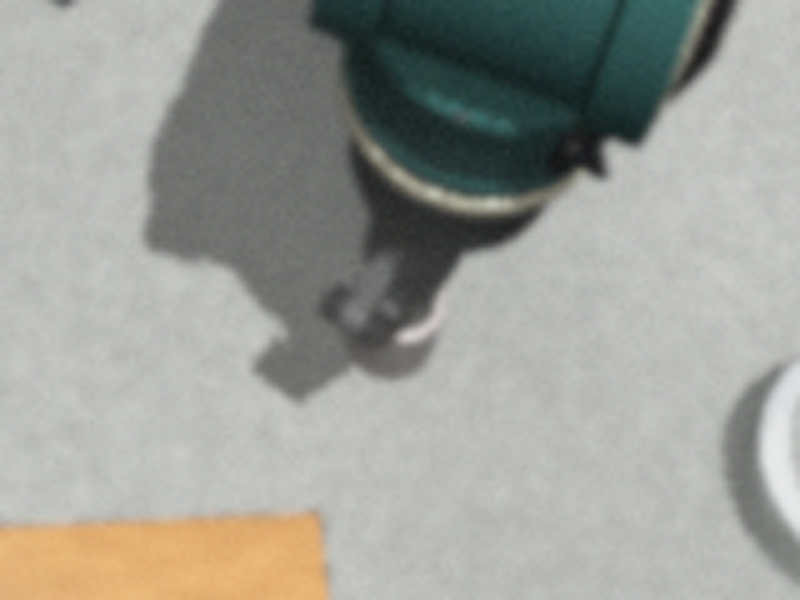

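>>> send_rows:
  moves:
    - [0, 0, 0, 0, 0, 0, -0.3]
    - [0, 0, 0, 0, 0, 0, -0.3]
    - [0, 0, 0, 0, 0, 0, -0.3]
    - [0, 0, 0, 0, 0, 0, -0.3]
    - [0, 0, -10, 0, 0, 0, -0.3]
    - [0, 0, -20, 0, 0, 0, -0.3]
    - [0, 0, -25, 0, 0, 0, -0.3]
    - [0, 0, -25, 0, 0, 0, -0.3]
    - [0, 0, -25, 0, 0, 0, -0.3]
    - [0, 0, -15, 0, 0, 0, -0.3]

```text
time: 3.65
eef_pos: [0.5741, 0.2364, 0.1446]
ee_rot: [0.0, 0.707, 0.707, 0.001]
ft_force: [-0.4, 0.7, 0.5]
width: 0.656
```

```bash
python3 - <<'E'
from h import *
s,_=cur();print(s["width"],s["ft_force"],s["eef_pos"])
p=s["eef_pos"]
for n in("scene","top"):
    cv2.imwrite(f"pics/{n}3.png",r.capture(n)[:,:,::-1])
im=cv2.imread("pics/scene3.png")[270:390,320:480]
for X in (p,p+[.0275,0,0],p-[.0275,0,0]):
    u=proj("scene",X)[0];print(u); cv2.circle(im,tuple(int(v) for v in u-[320,270]),1,(0,0,255),-1)
cv2.imwrite("pics/c3.png",cv2.resize(im,(800,600),interpolation=cv2.INTER_CUBIC))
E
```

```text
0.6561035670201049 [-0.37617562  0.74095101  0.48480589] [0.57407103 0.23642351 0.14457354]
[406.76999218 310.13374178]
[398.83616203 321.18324121]
[414.5164463  299.32733788]
```

View pics/c3.png

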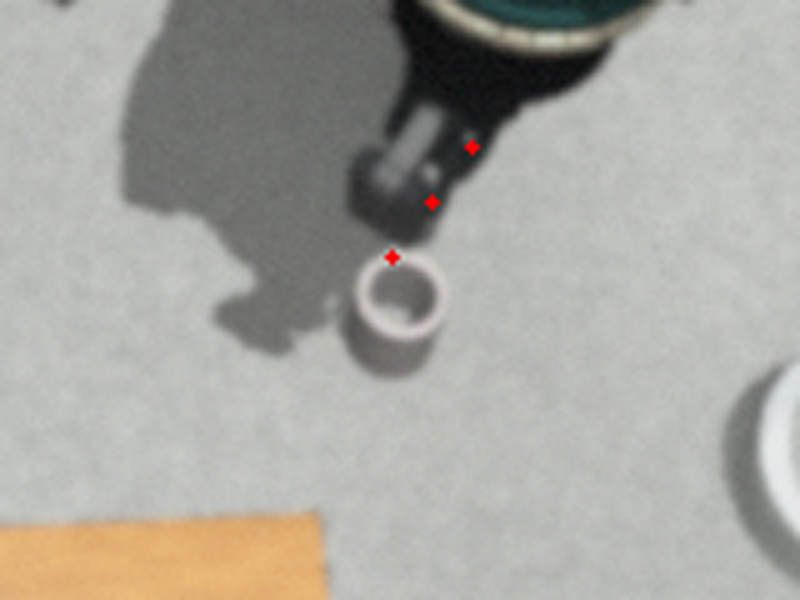

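```bash
python3 - <<'E'
from h import *
s,_=cur();p=s["eef_pos"]
g=grayf(cv2.imread("pics/scene3.png"));print(fit_ring("scene",g,[.574,.235]))
im=cv2.imread("pics/top3.png")
x,y,w,h=160,140,120,120
c=im[y:y+h,x:x+w].copy()
for X in (p,p+[.0275,0,0],p-[.0275,0,0]):
    u=proj("top",X)[0];print(u)
a=cv2.resize(c,(600,600),interpolation=cv2.INTER_CUBIC);cv2.imwrite("pics/c3t.png",a)
im=cv2.imread("pics/scene3.png")[260:350,360:450]
cv2.imwrite("pics/c3s.png",cv2.resize(im,(600,600),interpolation=cv2.INTER_CUBIC))
E
```

```text
(array([0.57331147, 0.2354668 ]), np.float64(-127.68876244377708))
[217.09179794 206.1438459 ]
[217.13453118 194.8220798 ]
[217.05125183 217.52981851]
```

View pics/c3t.png

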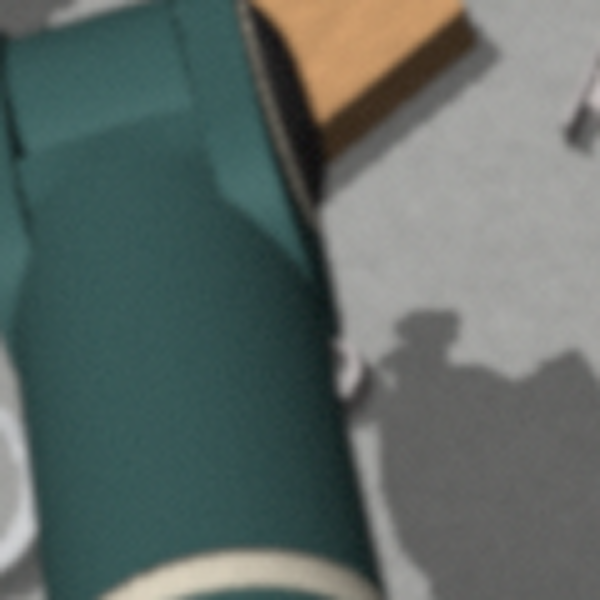

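View pics/c3s.png

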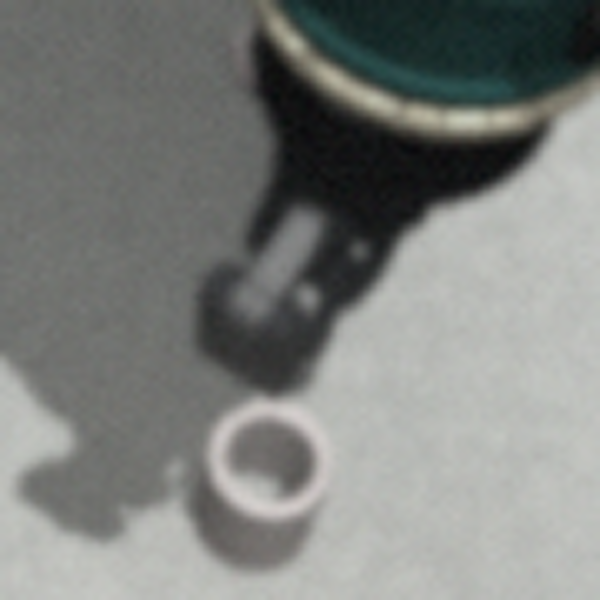

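```bash
python3 - <<'E'
from h import *
s,_=cur();p=s["eef_pos"]
print(proj("scene",[0,0,0]),proj("top",[0,0,0]))
im=cv2.imread("pics/scene3.png")[250:350,360:460]
k=6
a=cv2.resize(im,(600,600),interpolation=cv2.INTER_CUBIC)
for sg,col in((1,(0,0,255)),(-1,(0,255,255))):
  for z0,z1 in((.006,.03),):
    P=[p+[sg*x,y,z] for z in(z0,z1) for x,y in((.0275,-.011),(.042,-.011),(.042,.011),(.0275,.011))]
    U=((proj("scene",P)-[360,250]+.5)*k).astype(int)
    for q in(U[:4],U[4:]): cv2.polylines(a,[q.reshape(-1,1,2)],True,col,1)
    for i in range(4): cv2.line(a,tuple(map(int,U[i])),tuple(map(int,U[i+4])),col,1)
cv2.imwrite("pics/c3o.png",a)
E
```

```text
[[437.95885907 124.62323106]] [[321.29604689 441.64361974]]
```

View pics/c3o.png

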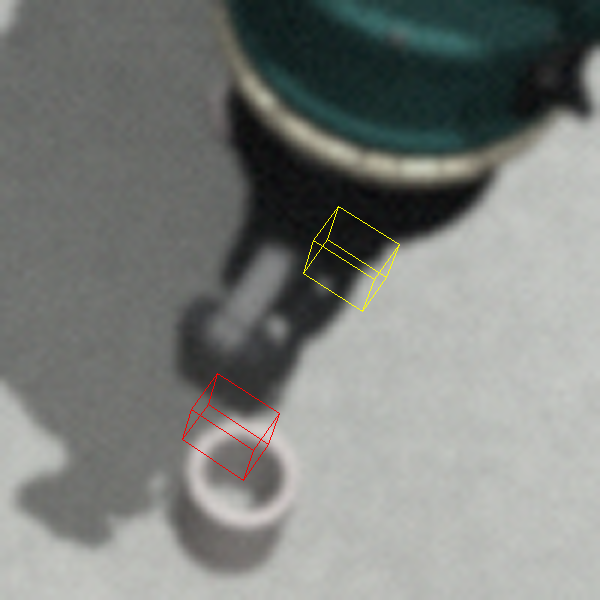

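```bash
python3 - <<'E'
from h import *
p=np.array([.5732,.2367,.0232])
im=cv2.imread("pics/scene2.png")[265:355,350:440]
k=8
a=cv2.resize(im,(720,720),interpolation=cv2.INTER_CUBIC)[:600]
b=a.copy()
for sg,col in((1,(0,0,255)),(-1,(0,255,255))):
    P=[p+[sg*x,y,z] for z in(.0,.035) for x,y in((.006,-.011),(.02,-.011),(.02,.011),(.006,.011))]
    U=((proj("scene",P)-[350,265]+.5)*k).astype(int)
    for q in(U[:4],U[4:]): cv2.polylines(a,[q.reshape(-1,1,2)],True,col,1)
    for i in range(4): cv2.line(a,tuple(map(int,U[i])),tuple(map(int,U[i+4])),col,1)
U=((proj("scene",circ(.5735,.2354,.05,.019))-[350,265]+.5)*k).astype(int)
cv2.polylines(a,[U.reshape(-1,1,2)],True,(0,255,0),1)
cv2.imwrite("pics/c2o.png",cv2.resize(np.hstack([a,b]),(800,333)))
cv2.imwrite("pics/c2p.png",a)
E
```

```text
(no output)
```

View pics/c2o.png

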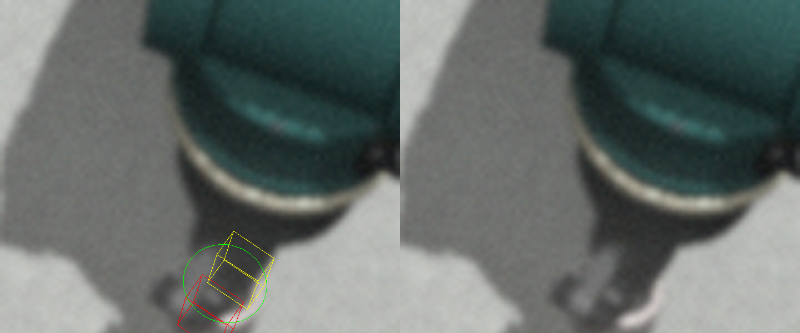

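View pics/c2p.png

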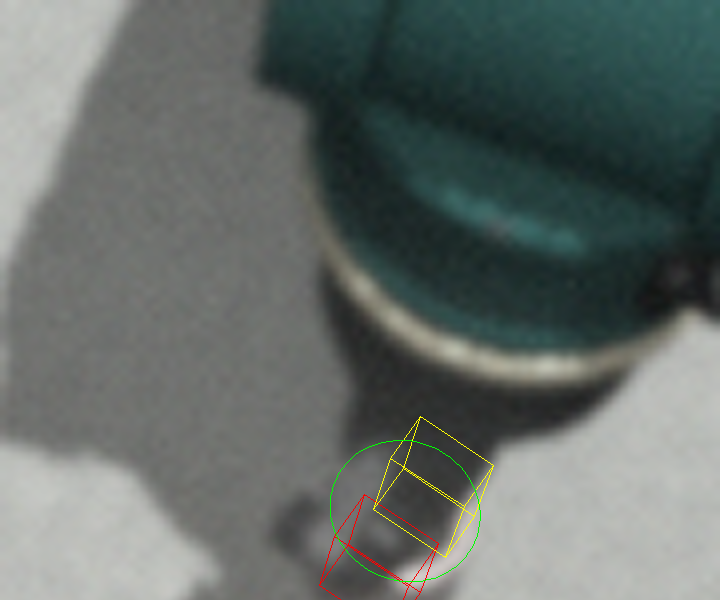

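```bash
python3 - <<'E'
import cv2,numpy as np
f=lambda n:cv2.resize(cv2.imread(n)[300:350,375:425],(400,400),interpolation=cv2.INTER_CUBIC)
o=np.hstack([f("pics/scene2.png"),f("pics/scene3.png")])
o=np.clip(o.astype(float)*1.5,0,255).astype(np.uint8)
cv2.imwrite("pics/cc.png",o)
E
```

```text
(no output)
```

View pics/cc.png

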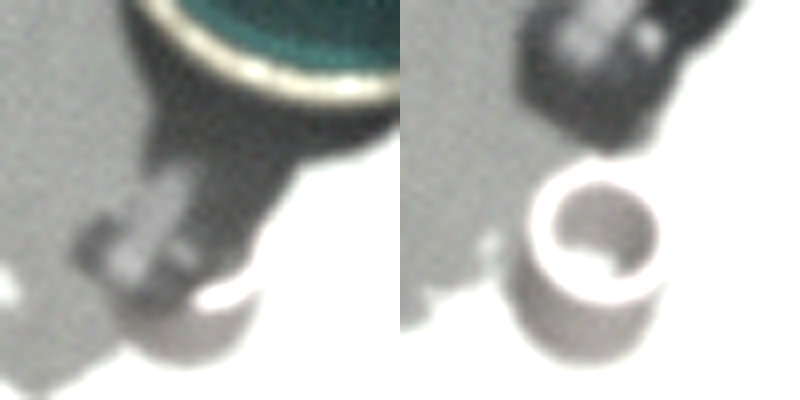

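>>> send_rows:
  moves:
    - [-20, -2, 0, 0, 0, 0, 1]
    - [-25, -2, 0, 0, 0, 0, 1]
    - [-25, -2, 0, 0, 0, 0, 1]
    - [-25, -2, 10, 0, 0, 0, 1]
    - [-20, -2, 20, 0, 0, 0, 1]
    - [-11, -2, 25, 0, 0, 0, 1]
    - [0, -2, 25, 0, 0, 0, 1]
    - [0, 0, 15, 0, 0, 0, 1]
    - [0, 0, 10, 0, 0, 0, 1]
    - [0, 0, 0, 0, 0, 0, 1]

```text
time: 4.75
eef_pos: [0.5588, 0.1102, 0.0359]
ee_rot: [-0.0, 0.707, 0.707, -0.001]
ft_force: [0.1, -0.1, 0.1]
width: -0.005
```

```bash
python3 - <<'E'
from h import *
s,_=cur();print(s["width"],s["ft_force"],s["eef_pos"],s["joint_positions"])
p=s["eef_pos"];o=[]
for n in("scene","top"):
    im=r.capture(n)[:,:,::-1].copy();cv2.imwrite(f"pics/{n}4.png",im)
    u=proj(n,p)[0];print(n,u)
    x,y=int(u[0])-40,int(u[1])-50
    a=cv2.resize(im[y:y+80,x:x+80],(400,400),interpolation=cv2.INTER_CUBIC)
    a=np.clip(a*1.5,0,255).astype(np.uint8)
    for z in(0,.02,.04,.06,.08):
        v=proj(n,p+[0,0,z])[0]; cv2.circle(a,tuple(int(t) for t in (v-[x,y]+.5)*5),3,(0,0,255),-1)
    v=proj(n,[p[0],p[1],0])[0]; cv2.circle(a,tuple(int(t) for t in (v-[x,y]+.5)*5),3,(0,255,0),-1)
    o.append(a)
cv2.imwrite("pics/c4.png",np.hstack(o))
E
```

```text
-0.004760924289116948 [ 0.136506   -0.09669605  0.1050773 ] [0.55882272 0.11015445 0.03589692] [-0.50443737  0.55675482  0.32782095  1.884939   -0.25397409  0.74223519
 -0.03377975]
scene [353.32576846 292.44332974]
top [273.61850516 219.51442925]
```

View pics/c4.png

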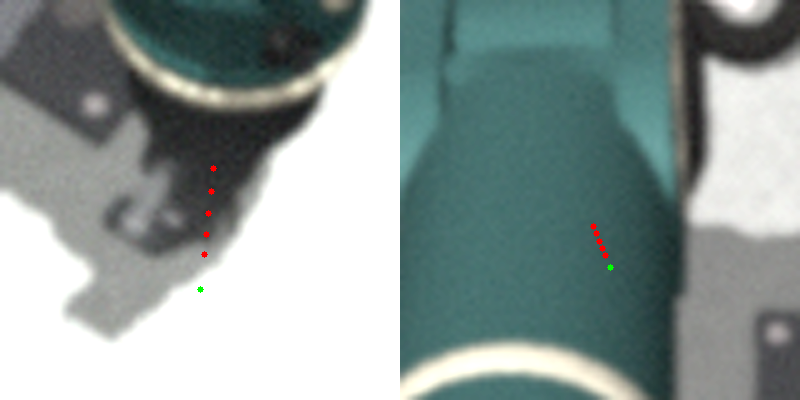

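```bash
python3 - <<'E'
import cv2,numpy as np
o=[]
for n,(x,y) in(("pics/scene4.png",(325,260)),("pics/scene3.png",(375,275))):
    a=cv2.resize(cv2.imread(n)[y:y+50,x:x+50],(400,400),interpolation=cv2.INTER_CUBIC)
    o.append((255*(a/255.)**.5).astype(np.uint8))
cv2.imwrite("pics/cd.png",np.hstack(o))
E
```

```text
(no output)
```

View pics/cd.png

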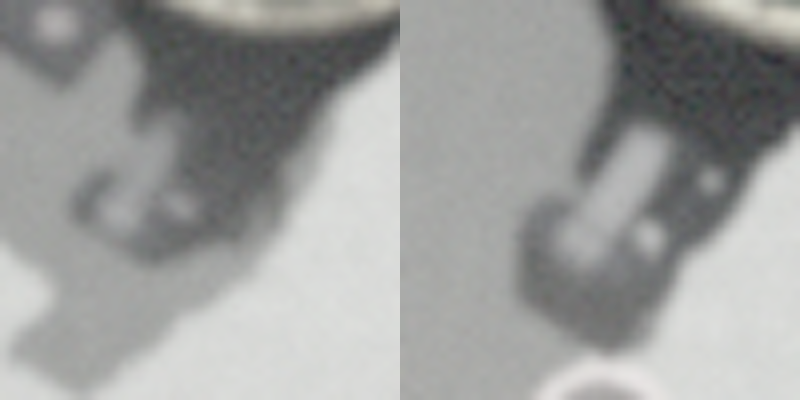

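View pics/scene4.png

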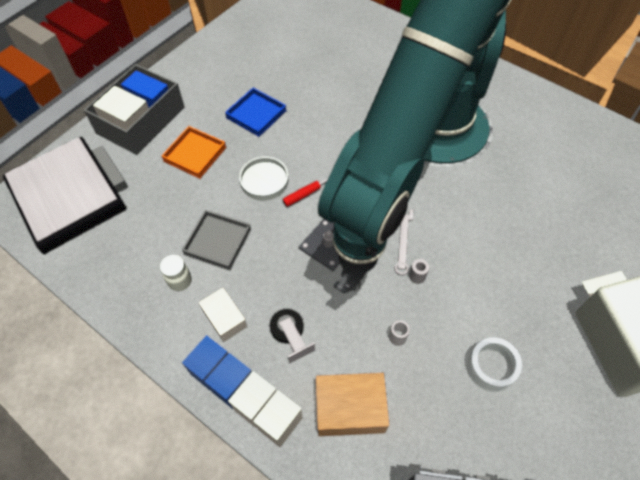

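>>> send_rows:
  moves:
    - [0, 0, -10, 0, 0, 0.14, 0]
    - [0, 0, -10, 0, 0, 0.14, 0]
    - [0, 0, -10, 0, 0, 0.14, 0]
    - [0, 0, -10, 0, 0, 0.14, 0]
    - [0, 0, 0, 0, 0, 0.14, 0]
    - [0, 0, 0, 0, 0, 0.14, 0]
    - [0, 0, 0, 0, 0, 0.14, 0]
    - [0, 0, 0, 0, 0, 0.14, 0]
    - [0, 0, 0, 0, 0, 0.14, 0]
    - [0, 0, 0, 0, 0, 0.14, 0]

```text
time: 5.85
eef_pos: [0.5599, 0.1108, 0.0781]
ee_rot: [-0.0, 0.997, 0.083, 0.001]
ft_force: [-1.0, 0.3, 0.3]
width: 0.502
```

```bash
python3 - <<'E'
from h import *
s,R=cur();print(s["width"],s["eef_pos"],s["joint_positions"]);print(R.as_matrix().round(3))
p=s["eef_pos"];o=[]
n="scene"
im=r.capture(n)[:,:,::-1].copy();cv2.imwrite(f"pics/{n}5.png",im)
u=proj(n,p)[0];print(n,u)
x,y=int(u[0])-40,int(u[1])-50
a=cv2.resize(im[y:y+80,x:x+80],(560,560),interpolation=cv2.INTER_CUBIC)
a=(255*(a/255.)**.6).astype(np.uint8)
for q in([0,0,0],[0,.02,0],[0,-.02,0],[0,.02,-.019],[0,-.02,-.019],[0,0,-.06]):
    v=proj(n,p+R.apply(q))[0]; cv2.circle(a,tuple(int(t) for t in (v-[x,y]+.5)*7),3,(0,0,255),-1)
cv2.imwrite("pics/c5.png",a)
E
```

```text
0.5018326455666375 [0.55992418 0.11083079 0.07812151] [-0.78253301  0.57158288  0.70133179  1.87442808 -0.47644365  0.86742732
 -1.24844591]
[[ 0.986  0.165  0.001]
 [ 0.165 -0.986  0.001]
 [ 0.002 -0.001 -1.   ]]
scene [354.29837349 284.21921926]
```

View pics/c5.png

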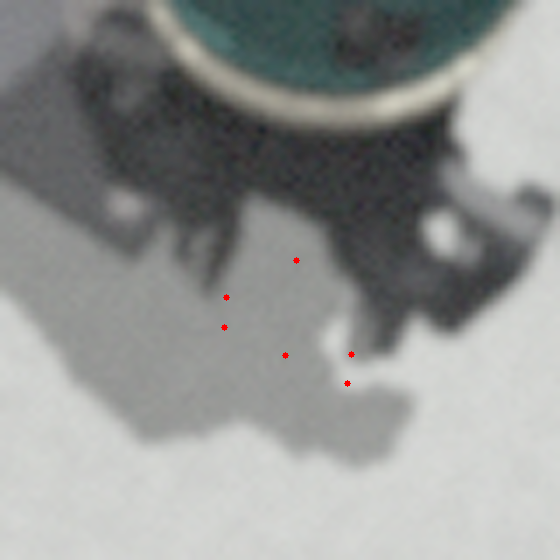

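>>> send_rows:
  moves:
    - [0, 0, 10, 0, 0, 0, 1]
    - [0, 0, 10, 0, 0, 0, 1]
    - [0, 0, 10, 0, 0, 0, 1]
    - [0, 0, 10, 0, 0, 0, 1]
    - [0, 0, 10, 0, 0, 0, 1]
    - [0, 0, 10, 0, 0, 0, 1]
    - [0, 0, 6, 0, 0, 0, 1]
    - [0, 0, 2, 0, 0, 0, 1]
    - [0, 0, 0, 0, 0, 0, 1]
    - [0, 0, 0, 0, 0, 0, 1]

```text
time: 6.9
eef_pos: [0.5596, 0.1103, 0.0093]
ee_rot: [0.0, 0.996, 0.085, 0.0]
ft_force: [-0.4, 0.3, 0.4]
width: -0.002
```

```bash
cat > look.py <<'E'
import sys
from h import *
def look(tag,pts=(),w=40,up=50,k=7,cam="scene",cen=None):
    s,R=cur();p=s["eef_pos"]
    im=r.capture(cam)[:,:,::-1].copy();cv2.imwrite(f"pics/{cam}{tag}.png",im)
    u=proj(cam,p if cen is None else cen)[0]
    x,y=int(u[0])-w,int(u[1])-up
    a=cv2.resize(im[y:y+2*w,x:x+2*w],(2*w*k,2*w*k),interpolation=cv2.INTER_CUBIC)
    a=(255*(a/255.)**.6).astype(np.uint8)
    for q in pts:
        v=proj(cam,p+R.apply(q))[0]; cv2.circle(a,tuple(int(t) for t in (v-[x,y]+.5)*k),3,(0,0,255),-1)
    cv2.imwrite(f"pics/c{tag}.png",a)
    print(s["time"],s["width"],s["eef_pos"].round(4),s["ft_force"].round(1),x,y)
E
python3 -c "
from look import *
look('6',[[0,0,0],[0,0,-.02],[0,0,-.04]])"
```

```text
6.9 -0.0020382894130640855 [0.5596 0.1103 0.0093] [-0.4  0.3  0.4] 312 247
```

View pics/c6.png

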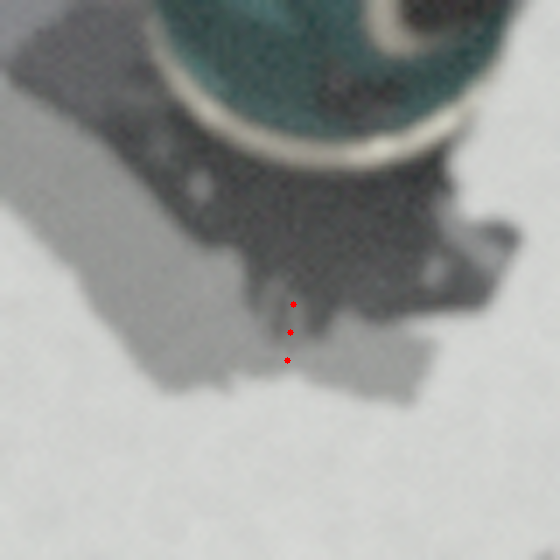

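>>> send_rows:
  moves:
    - [0, 0, 3, 0, 0, 0, 1]
    - [0, 0, 2, 0, 0, 0, 1]
    - [0, 0, 2, 0, 0, 0, 1]
    - [0, 0, 1, 0, 0, 0, 1]
    - [0, 0, 1, 0, 0, 0, 1]
    - [0, 0, 1, 0, 0, 0, 1]
    - [0, 0, 0, 0, 0, 0, 1]
    - [0, 0, 0, 0, 0, 0, 1]
    - [0, 0, 0, 0, 0, 0, 1]
    - [0, 0, 0, 0, 0, 0, 1]

```text
time: 7.95
eef_pos: [0.5594, 0.1103, -0.0009]
ee_rot: [0.0, 0.996, 0.085, 0.0]
ft_force: [-0.4, -0.0, -0.5]
width: -0.004
```

```bash
python3 -c "
from look import *
look('7',[[0,0,0],[0,0,-.02],[0,0,-.04]])"
```

```text
7.95 -0.004021339612359632 [ 0.5594  0.1103 -0.0009] [-0.4 -0.  -0.5] 312 249
```

View pics/c7.png

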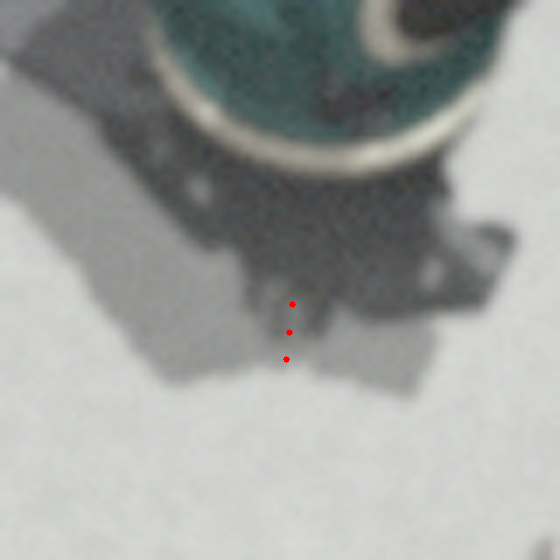

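>>> send_rows:
  moves:
    - [0, 0, 1, 0, 0, 0, 1]
    - [0, 0, 1, 0, 0, 0, 1]
    - [0, 0, 1, 0, 0, 0, 1]
    - [0, 0, 1, 0, 0, 0, 1]
    - [0, 0, 1, 0, 0, 0, 1]
    - [0, 0, 1, 0, 0, 0, 1]
    - [0, 0, 0.5, 0, 0, 0, 1]
    - [0, 0, 0.5, 0, 0, 0, 1]
    - [0, 0, 0, 0, 0, 0, 1]
    - [0, 0, 0, 0, 0, 0, 1]

```text
time: 9.0
eef_pos: [0.5594, 0.1103, -0.008]
ee_rot: [0.0, 0.996, 0.085, 0.0]
ft_force: [0.5, -0.3, 0.3]
width: 0.004
```

>>> send_rows:
  moves:
    - [0, 0, 1, 0, 0, 0, 1]
    - [0, 0, 1, 0, 0, 0, 1]
    - [0, 0, 1, 0, 0, 0, 1]
    - [0, 0, 1, 0, 0, 0, 1]
    - [0, 0, 0.5, 0, 0, 0, 1]
    - [0, 0, 0.5, 0, 0, 0, 1]
    - [0, 0, 0.5, 0, 0, 0, 1]
    - [0, 0, 0.5, 0, 0, 0, 1]
    - [0, 0, 0, 0, 0, 0, 1]
    - [0, 0, 0, 0, 0, 0, 1]

```text
time: 10.0
eef_pos: [0.5594, 0.1103, -0.014]
ee_rot: [0.0, 0.996, 0.085, -0.0]
ft_force: [-0.2, -0.7, -0.2]
width: 0.001
```

>>> send_rows:
  moves:
    - [0, 0, 1, 0, 0, 0, 1]
    - [0, 0, 1, 0, 0, 0, 1]
    - [0, 0, 1, 0, 0, 0, 1]
    - [0, 0, 0.5, 0, 0, 0, 1]
    - [0, 0, 0.5, 0, 0, 0, 1]
    - [0, 0, 0.5, 0, 0, 0, 1]
    - [0, 0, 0.5, 0, 0, 0, 1]
    - [0, 0, 0, 0, 0, 0, 1]
    - [0, 0, 0, 0, 0, 0, 1]
    - [0, 0, 0, 0, 0, 0, 1]

```text
time: 11.0
eef_pos: [0.5594, 0.1102, -0.019]
ee_rot: [0.0, 0.996, 0.085, 0.0]
ft_force: [0.3, -0.8, -0.9]
width: -0.001
```

```bash
python3 -c "
from look import *
look('8',[[0,0,0],[0,0,-.02],[0,0,-.04]])"
```

```text
11.0 -0.001476130124073948 [ 0.5594  0.1102 -0.019 ] [ 0.3 -0.8 -0.9] 311 253
```

View pics/c8.png

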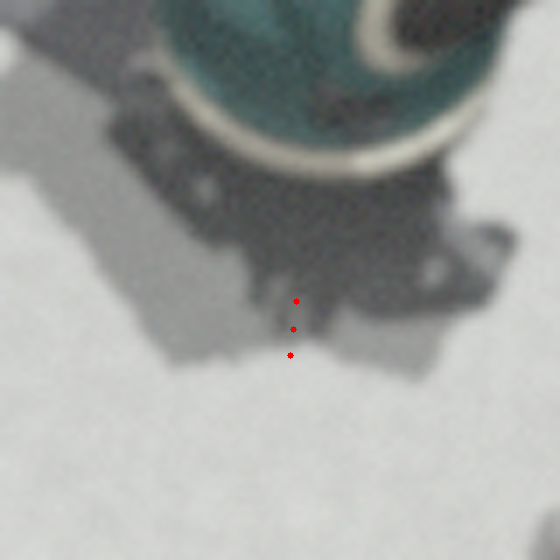

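>>> send_rows:
  moves:
    - [0, 0, 0.5, 0, 0, 0, 1]
    - [0, 0, 0.5, 0, 0, 0, 1]
    - [0, 0, 0.5, 0, 0, 0, 1]
    - [0, 0, 0.5, 0, 0, 0, 1]
    - [0, 0, 0.5, 0, 0, 0, 1]
    - [0, 0, 0.5, 0, 0, 0, 1]
    - [0, 0, 0.5, 0, 0, 0, 1]
    - [0, 0, 0.5, 0, 0, 0, 1]
    - [0, 0, 0, 0, 0, 0, 1]
    - [0, 0, 0, 0, 0, 0, 1]

```text
time: 12.05
eef_pos: [0.5594, 0.1102, -0.023]
ee_rot: [0.0, 0.996, 0.085, -0.0]
ft_force: [-0.3, -0.5, 0.3]
width: 0.004
```

>>> send_rows:
  moves:
    - [0, 0, 1, 0, 0, 0, 1]
    - [0, 0, 0.5, 0, 0, 0, 1]
    - [0, 0, 0.5, 0, 0, 0, 1]
    - [0, 0, 0.5, 0, 0, 0, 1]
    - [0, 0, 0.5, 0, 0, 0, 1]
    - [0, 0, 0.5, 0, 0, 0, 1]
    - [0, 0, 0.5, 0, 0, 0, 1]
    - [0, 0, 0, 0, 0, 0, 1]
    - [0, 0, 0, 0, 0, 0, 1]
    - [0, 0, 0, 0, 0, 0, 1]

```text
time: 13.05
eef_pos: [0.5594, 0.1103, -0.027]
ee_rot: [0.0, 0.996, 0.085, -0.0]
ft_force: [0.6, 0.3, 1.3]
width: -0.002
```

>>> send_rows:
  moves:
    - [0, 0, -30, 0, 0, 0, -0.4]
    - [0, 0, -40, 0, 0, 0, -0.4]
    - [0, 0, -40, 0, 0, 0, -0.4]
    - [5.1, -21.1, -10, 0, 0, 0, -0.4]
    - [7.5, -25, 0, 0, 0, 0, -0.4]
    - [7.5, -25, 0, 0, 0, 0, -0.4]
    - [7.5, -25, 0, 0, 0, 0, -0.4]
    - [7.5, -25, 0, 0, 0, 0, -0.4]
    - [0, 0, 0, 0, 0, 0, -0.4]
    - [0, 0, 0, 0, 0, 0, -0.4]

```text
time: 14.05
eef_pos: [0.5732, 0.2356, 0.0928]
ee_rot: [0.0, 0.996, 0.086, -0.0]
ft_force: [-0.3, -0.4, 0.4]
width: 0.701
```

```bash
python3 -c "
from look import *
look('9',[[0,0,-.027-.007],[0,.03,-.034],[0,-.03,-.034]])
look('9',[],cam='top',cen=[.574,.2355,.05])
import shutil
plan([.574,.2355,.03],1,Rt=cur()[1])"
```

```text
14.05 0.7005503231934344 [0.5732 0.2356 0.0928] [-0.3 -0.4  0.4] 363 270
14.1 0.701532093316522 [0.5734 0.2348 0.093 ] [-0.4  0.   1.2] 183 163
[0.8, -0.9, 63.0, 0.0, 0.0, 0.0]
```

```bash
python3 -c "
import cv2,numpy as np
im=cv2.imread('pics/scene9.png')[270:350,360:440];a=cv2.resize(im,(560,560),interpolation=cv2.INTER_CUBIC)
from h import *
s,R=cur();p=s['eef_pos']
for q in ([0,0,-.034],[0,.03,-.034],[0,-.03,-.034]):
    v=proj('scene',p+R.apply(q))[0];cv2.circle(a,tuple(int(t) for t in (v-[360,270]+.5)*7),3,(0,0,255),-1)
cv2.imwrite('pics/c9s.png',a)"
```

```text
(no output)
```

View pics/c9s.png

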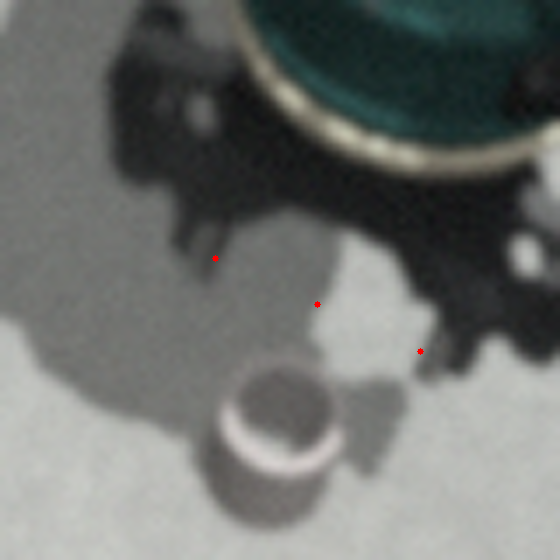

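>>> send_rows:
  moves:
    - [0.8, -0.5, 25, 0, 0, 0, -0.4]
    - [0, 0, 25, 0, 0, 0, -0.4]
    - [0, 0, 25, 0, 0, 0, -0.4]
    - [0, 0, 20, 0, 0, 0, -0.4]
    - [0, 0, 10, 0, 0, 0, -0.4]
    - [0, 0, 0, 0, 0, 0, -0.4]
    - [0, 0, 0, 0, 0, 0, 0.4]
    - [0, 0, 0, 0, 0, 0, 0.4]
    - [0, 0, 0, 0, 0, 0, 0.4]
    - [0, 0, 0, 0, 0, 0, 0.4]
  newtons: 30

```text
time: 15.15
eef_pos: [0.5749, 0.2362, -0.0108]
ee_rot: [-0.0, 0.996, 0.085, 0.001]
ft_force: [-0.9, -1.6, 8.0]
width: 0.434
```

```bash
python3 -c "
from look import *
look('10',[[0,0,-.032]])"
```

```text
15.15 0.43401353686958066 [ 0.5749  0.2362 -0.0108] [-0.9 -1.6  8. ] 356 289
```

View pics/c10.png

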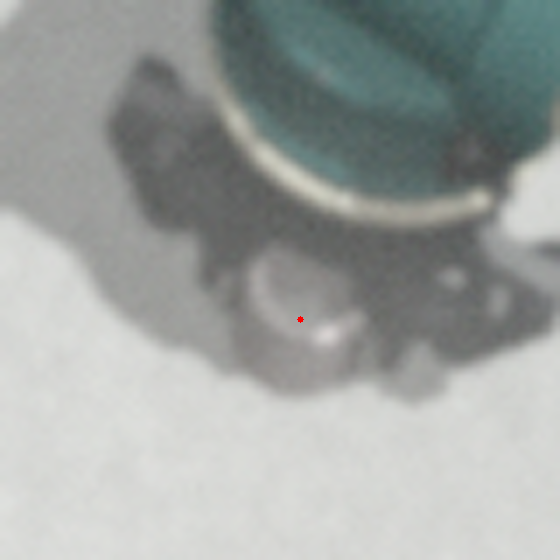

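>>> send_rows:
  moves:
    - [0, 0, -20, 0, 0, 0, 0.4]
    - [0, 0, -40, 0, 0, 0, 0.4]
    - [-15, 22, -20, 0, 0, 0, 0.4]
    - [-20, 35, 0, 0, 0, 0, 0.4]
    - [-20, 35, 0, 0, 0, 0, 0.4]
    - [-20, 35, 0, 0, 0, 0, 0.4]
    - [-20, 35, 0, 0, 0, 0, 0.4]
    - [-20, 35, 0, 0, 0, 0, 0.4]
    - [-20, 35, 0, 0, 0, 0, 0.4]
    - [0, 0, 0, 0, 0, 0, 0.4]

```text
time: 16.2
eef_pos: [0.4789, -0.0199, 0.0688]
ee_rot: [0.0, 0.997, 0.082, 0.0]
ft_force: [0.0, 1.5, -1.8]
width: 0.438
```

```bash
python3 -c "
from look import *
s,R=cur();print(R.as_matrix().round(4))
look('11',[],w=35,up=40,k=8)
look('11t',[],cam='top',cen=[.48,-.015,.05])
plan([.480,-.015,s['eef_pos'][2]],1,Rt=Ro.from_matrix([[.986,.1665,0],[.1665,-.986,0],[0,0,-1]]))"
```

```text
[[ 9.865e-01  1.637e-01  6.000e-04]
 [ 1.637e-01 -9.865e-01 -1.000e-04]
 [ 6.000e-04  2.000e-04 -1.000e+00]]
16.2 0.43790790898589793 [ 0.4789 -0.0199  0.0688] [ 0.   1.5 -1.8] 291 187
16.25 0.4356759587014532 [ 0.48   -0.0174  0.0688] [-0.8  0.8 -1.6] 283 198
[-0.5, -0.9, -0.2, -0.0005, -0.0011, 0.0018]
```

View pics/c11.png

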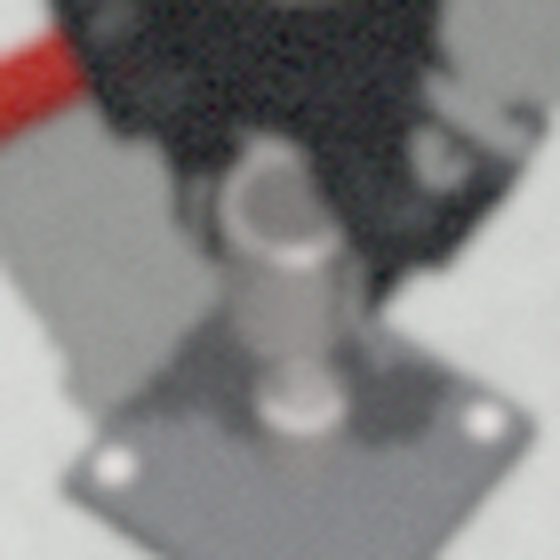

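View pics/c11t.png

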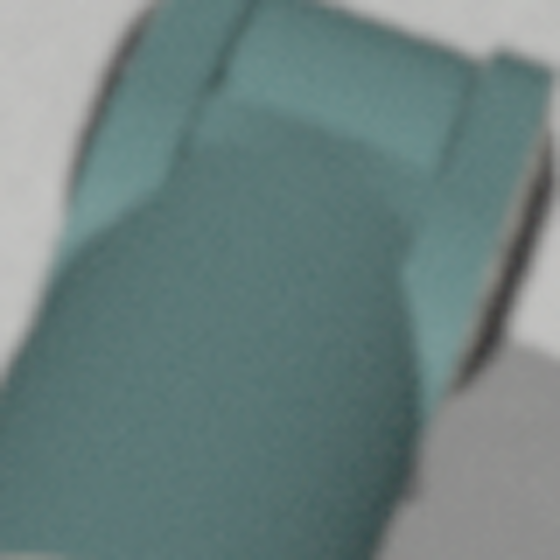

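```bash
python3 - <<'E'
from h import *
for cam in("top","scene"):
    im=cv2.imread(f"pics/{cam}0.png");g=grayf(im)
    # plate region
    c0=proj(cam,[[.48+a*.04,-.015+b*.04,.014] for a in(-1,1) for b in(-1,1)])
    P=[]
    for u in c0:
        x,y=np.round(u).astype(int);w=5
        best=g[y-w:y+w+1,x-w:x+w+1];iy,ix=np.unravel_index(best.argmax(),best.shape);x,y=x-w+ix,y-w+iy
        for _ in range(3):
            q=g[y-3:y+4,x-3:x+4];m=np.clip(q-np.percentile(q,50)-10,0,None)
            Y,X=np.mgrid[y-3:y+4,x-3:x+4];cx,cy=(m*X).sum()/m.sum(),(m*Y).sum()/m.sum();x,y=round(cx),round(cy)
        P.append(atz(cam,(cx,cy),.014))
    P=np.array(P);print(cam,P.round(4).tolist(),P.mean(0).round(4))
E
```

```text
top [[0.4437, -0.0529, 0.014], [0.4439, 0.0232, 0.014], [0.5195, -0.0533, 0.014], [0.5198, 0.0233, 0.014]] [ 0.4817 -0.0149  0.014 ]
scene [[0.4407, -0.0524, 0.014], [0.4419, 0.0238, 0.014], [0.5179, -0.0528, 0.014], [0.5184, 0.0234, 0.014]] [ 0.4797 -0.0145  0.014 ]
```

>>> send_rows:
  moves:
    - [0, 0, 0, 0, 0, 0, 0.4]
    - [0, 0, 0, 0, 0, 0, 0.4]
    - [0, 0, 0, 0, 0, 0, 0.4]
    - [0, 0, 0, 0, 0, 0, 0.4]
    - [0, 0, 0, 0, 0, 0, 0.4]
    - [0, 0, 0, 0, 0, 0, 0.4]
    - [0, 0, 0, 0, 0, 0, 0.4]
    - [0, 0, 0, 0, 0, 0, 0.4]
    - [0, 0, 0, 0, 0, 0, 0.4]
    - [0, 0, 0, 0, 0, 0, 0.4]

```text
time: 17.3
eef_pos: [0.4805, -0.0154, 0.068]
ee_rot: [0.0, 0.996, 0.085, 0.0]
ft_force: [-0.2, -0.7, -1.1]
width: 0.436
```

```bash
cat > ov.py <<'E'
from look import *
def ov(tag,ds=(),k=8,w=35,zb=.0108,fit=True,sl=None,x0=None):
    s,R=cur();p=s["eef_pos"];print(s["time"],p.round(4),R.as_matrix()[0,:2].round(4),s["ft_force"].round(1),s["width"])
    im=r.capture("scene")[:,:,::-1].copy();cv2.imwrite(f"pics/scene{tag}.png",im)
    u=proj("scene",p)[0].astype(int);x,y=u[0]-w,u[1]-w-5
    a=cv2.resize(im[y:y+2*w,x:x+2*w],(2*w*k,2*w*k),interpolation=cv2.INTER_CUBIC)
    a=(255*(a/255.)**.6).astype(np.uint8);b=a.copy()
    def dr(P,col): cv2.polylines(b,[((proj("scene",P)-[x,y]+.5)*k).astype(int).reshape(-1,1,2)],True,col,1)
    zt=p[2]+zb
    for z in(zt,zt+.05): dr(circ(p[0],p[1],z,.019),(0,0,255))
    for z,rr in((.012,.0125),(.042,.0125),(.042,.00925),(.049,.00925),(.056,.005)): dr(circ(.4805,-.0145,z,rr),(0,255,0))
    cv2.imwrite(f"pics/c{tag}.png",cv2.resize(np.hstack([a,b]),(800,400),interpolation=cv2.INTER_AREA))
    return im
E
python3 -c "
from ov import *
ov('12')"
```

```text
17.3 [ 0.4805 -0.0154  0.068 ] [0.9855 0.1699] [-0.2 -0.7 -1.1] 0.43603595648296833
```

View pics/c12.png

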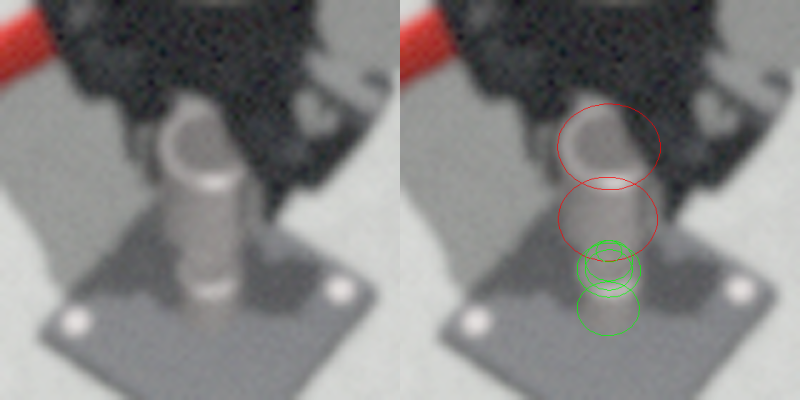

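>>> send_rows:
  moves:
    - [1, -0.6, 6, 0, 0, 0, 0.4]
    - [0, 0, 7, 0, 0, 0, 0.4]
    - [0, 0, 6, 0, 0, 0, 0.4]
    - [0, 0, 3, 0, 0, 0, 0.4]
    - [0, 0, 2, 0, 0, 0, 0.4]
    - [0, 0, 2, 0, 0, 0, 0.4]
    - [0, 0, 2, 0, 0, 0, 0.4]
    - [0, 0, 2, 0, 0, 0, 0.4]
    - [0, 0, 0, 0, 0, 0, 0.4]
    - [0, 0, 0, 0, 0, 0, 0.4]

```text
time: 18.35
eef_pos: [0.4814, -0.0146, 0.038]
ee_rot: [0.0, 0.996, 0.085, 0.0]
ft_force: [-0.3, -0.7, -1.1]
width: 0.429
```

>>> send_rows:
  moves:
    - [0, 0, 1.5, 0, 0, 0, 0.4]
    - [0, 0, 1.5, 0, 0, 0, 0.4]
    - [0, 0, 1.5, 0, 0, 0, 0.4]
    - [0, 0, 1, 0, 0, 0, 0.4]
    - [0, 0, 1, 0, 0, 0, 0.4]
    - [0, 0, 1, 0, 0, 0, 0.4]
    - [0, 0, 1, 0, 0, 0, 0.4]
    - [0, 0, 1, 0, 0, 0, 0.4]
    - [0, 0, 0, 0, 0, 0, 0.4]
    - [0, 0, 0, 0, 0, 0, 0.4]

```text
time: 19.35
eef_pos: [0.4814, -0.0146, 0.0285]
ee_rot: [0.0, 0.996, 0.085, 0.0]
ft_force: [-0.8, -0.0, -1.1]
width: 0.437
```

>>> send_rows:
  moves:
    - [0, 0, 2, 0, 0, 0, 0.4]
    - [0, 0, 2.5, 0, 0, 0, 0.4]
    - [0, 0, 3, 0, 0, 0, 0.4]
    - [0, 0, 3, 0, 0, 0, 0.4]
    - [0, 0, 3, 0, 0, 0, 0.4]
    - [0, 0, 3, 0, 0, 0, 0.4]
    - [0, 0, 3, 0, 0, 0, 0.4]
    - [0, 0, 3, 0, 0, 0, 0.4]
    - [0, 0, 0, 0, 0, 0, 0.4]
    - [0, 0, 0, 0, 0, 0, 0.4]

```text
time: 20.35
eef_pos: [0.4814, -0.0147, 0.006]
ee_rot: [0.0, 0.996, 0.085, -0.0]
ft_force: [0.4, 0.8, -1.5]
width: 0.43
```

>>> send_rows:
  moves:
    - [0, 0, 1.5, 0, 0, 0, 0.4]
    - [0, 0, 1, 0, 0, 0, 0.4]
    - [0, 0, 0.5, 0, 0, 0, 0.4]
    - [0, 0, 0.5, 0, 0, 0, 0.4]
    - [0, 0, 0.5, 0, 0, 0, 0.4]
    - [0, 0, 0.5, 0, 0, 0, 0.4]
    - [0, 0, 0.3, 0, 0, 0, 0.4]
    - [0, 0, 0, 0, 0, 0, 0.4]
    - [0, 0, 0, 0, 0, 0, 0.4]
    - [0, 0, 0, 0, 0, 0, 0.4]

```text
time: 21.35
eef_pos: [0.4814, -0.0146, 0.0012]
ee_rot: [0.0, 0.996, 0.085, 0.0]
ft_force: [-1.4, 0.0, 2.1]
width: 0.431
```

>>> send_rows:
  moves:
    - [0, 0, -8, 0, 0, 0, 0.4]
    - [0, 0, -16, 0, 0, 0, 0.4]
    - [0, 0, -20, 0, 0, 0, 0.4]
    - [0, 0, -20, 0, 0, 0, 0.4]
    - [0, 0, -8, 0, 0, 0, 0.4]
    - [12, 25, 0, 0, 0, 0, 0.4]
    - [18, 38, 0, 0, 0, 0, 0.4]
    - [19, 40, 0, 0, 0, 0, 0.4]
    - [19, 40, 0, 0, 0, 0, 0.4]
    - [19, 40, 0, 0, 0, 0, 0.4]

```text
time: 22.35
eef_pos: [0.5989, -0.1814, 0.0728]
ee_rot: [-0.0, 0.996, 0.086, -0.0]
ft_force: [0.6, -0.2, -0.2]
width: 0.438
```

>>> send_rows:
  moves:
    - [15, 32, 0, 0, 0, 0, 0.4]
    - [6, 12, 0, 0, 0, 0, 0.4]
    - [0, 0, 0, 0, 0, 0, 0.4]
    - [0, 0, 10, 0, 0, 0, 0.4]
    - [0, 0, 15, 0, 0, 0, 0.4]
    - [0, 0, 15, 0, 0, 0, 0.4]
    - [0, 0, 10, 0, 0, 0, 0.4]
    - [0, 0, 8, 0, 0, 0, 0.4]
    - [0, 0, 0, 0, 0, 0, 0.4]
    - [0, 0, 0, 0, 0, 0, 0.4]

```text
time: 23.35
eef_pos: [0.6265, -0.2201, 0.0154]
ee_rot: [0.0, 0.996, 0.085, 0.0]
ft_force: [-0.3, -0.4, -0.0]
width: 0.433
```

```bash
python3 -c "
from ov import *
ov('13',w=40)"
```

```text
23.35 [ 0.6265 -0.2201  0.0154] [0.9855 0.1699] [-0.3 -0.4 -0. ] 0.4325664227524172
```

View pics/c13.png

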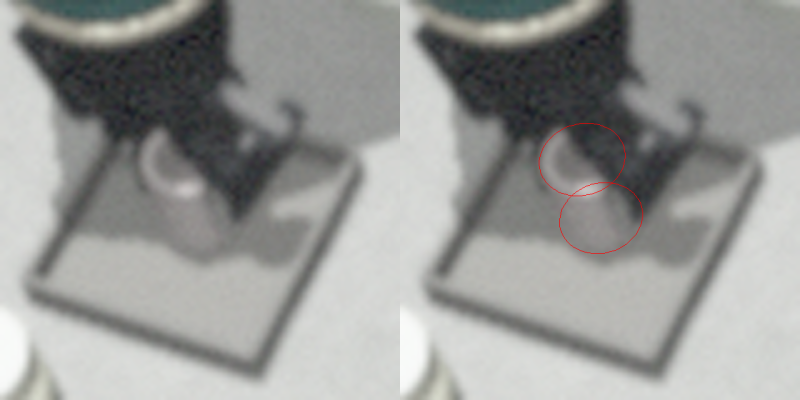

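>>> send_rows:
  moves:
    - [4, 0, 8, 0, 0, 0, 0.4]
    - [0, 0, 7, 0, 0, 0, 0.4]
    - [0, 0, 4, 0, 0, 0, 0.4]
    - [0, 0, 1, 0, 0, 0, 0.4]
    - [0, 0, 0.5, 0, 0, 0, 0.4]
    - [0, 0, 0.5, 0, 0, 0, 0.4]
    - [0, 0, 0.3, 0, 0, 0, 0.4]
    - [0, 0, 0.3, 0, 0, 0, 0.4]
    - [0, 0, 0, 0, 0, 0, 0.4]
    - [0, 0, 0, 0, 0, 0, 0.4]

```text
time: 24.4
eef_pos: [0.6304, -0.2192, -0.0063]
ee_rot: [0.0, 0.996, 0.085, 0.0]
ft_force: [-0.3, -0.7, -0.2]
width: 0.436
```

>>> send_rows:
  moves:
    - [0, 0, 0.5, 0, 0, 0, 0.4]
    - [0, 0, 0.3, 0, 0, 0, 0.4]
    - [0, 0, 0, 0, 0, 0, 0]
    - [0, 0, 0, 0, 0, 0, -0.25]
    - [0, 0, 0, 0, 0, 0, -0.25]
    - [0, 0, 0, 0, 0, 0, -0.25]
    - [0, 0, -15, 0, 0, 0, -0.25]
    - [0, 0, -30, 0, 0, 0, -0.25]
    - [0, 0, -40, 0, 0, 0, -0.25]
    - [0, 0, -20, 0, 0, 0, -0.25]

```text
time: 25.4
eef_pos: [0.6313, -0.2201, 0.1021]
ee_rot: [0.001, 0.996, 0.085, 0.002]
ft_force: [1.6, -0.9, 0.7]
width: 0.628
```

```bash
python3 -c "
from ov import *
ov('14',w=40)
s,R=cur()
plan([.4275,.1933,.090],9)"
```

```text
25.4 [ 0.6313 -0.2201  0.1021] [0.9855 0.1695] [ 1.6 -0.9  0.7] 0.6282990261450638
[-14.6, -49.2, 1.4, 0.0007, -0.0003, -0.1556]
[-6.8, -50.8, 1.4, 0.0007, -0.0003, -0.1556]
[1.1, -51.3, 1.5, 0.0007, -0.0003, -0.1556]
[9.1, -50.5, 1.5, 0.0007, -0.0003, -0.1556]
[16.8, -48.5, 1.5, 0.0007, -0.0003, -0.1556]
[24.1, -45.3, 1.5, 0.0007, -0.0003, -0.1556]
[30.8, -41.0, 1.6, 0.0007, -0.0003, -0.1556]
[36.8, -35.7, 1.6, 0.0007, -0.0003, -0.1556]
[41.9, -29.6, 1.6, 0.0007, -0.0003, -0.1556]
```

View pics/c14.png

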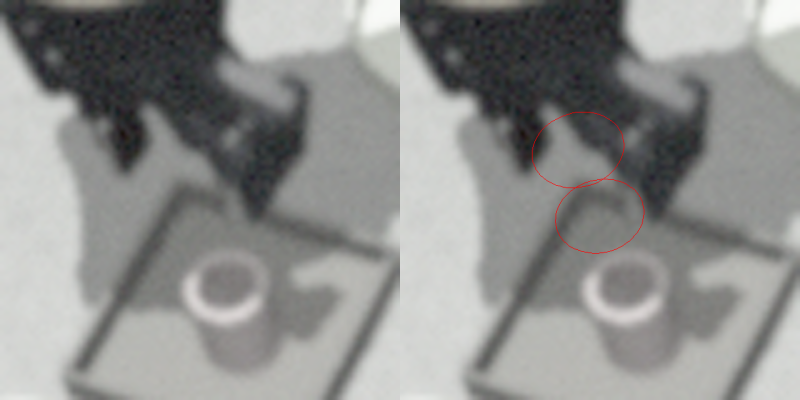

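```bash
python3 -c "
from ov import *
plan([.4275,.1933,.090],12)"
```

```text
[-11.0, -36.9, 1.0, 0.0005, -0.0002, -0.1167]
[-6.6, -37.9, 1.1, 0.0005, -0.0002, -0.1167]
[-2.1, -38.4, 1.1, 0.0005, -0.0002, -0.1167]
[2.3, -38.4, 1.1, 0.0005, -0.0002, -0.1167]
[6.8, -37.9, 1.1, 0.0005, -0.0002, -0.1167]
[11.2, -36.8, 1.1, 0.0005, -0.0002, -0.1167]
[15.4, -35.3, 1.1, 0.0005, -0.0002, -0.1167]
[19.4, -33.2, 1.2, 0.0005, -0.0002, -0.1167]
[23.1, -30.8, 1.2, 0.0005, -0.0002, -0.1167]
[26.5, -27.9, 1.2, 0.0005, -0.0002, -0.1167]
[29.6, -24.6, 1.2, 0.0005, -0.0002, -0.1167]
[32.3, -21.0, 1.2, 0.0005, -0.0002, -0.1167]
```

>>> send_rows:
  moves:
    - [-11, -36.9, 0, 0, 0, -0.1167, -0.3]
    - [-6.6, -37.9, 0, 0, 0, -0.1167, -0.3]
    - [-2.1, -38.4, 0, 0, 0, -0.1167, -0.3]
    - [2.3, -38.4, 0, 0, 0, -0.1167, -0.3]
    - [6.8, -37.9, 0, 0, 0, -0.1167, -0.3]
    - [11.2, -36.8, 0, 0, 0, -0.1167, -0.3]
    - [15.4, -35.3, 0, 0, 0, -0.1167, -0.3]
    - [19.4, -33.2, 0, 0, 0, -0.1167, -0.3]
    - [23.1, -30.8, 0, 0, 0, -0.1167, -0.3]
    - [26.5, -27.9, 0, 0, 0, -0.1167, -0.3]

```text
time: 26.45
eef_pos: [0.4589, 0.1267, 0.0987]
ee_rot: [0.0, 0.783, 0.622, 0.001]
ft_force: [0.8, 0.5, 0.6]
width: 0.651
```

>>> send_rows:
  moves:
    - [29.6, -24.6, 0, 0, 0, -0.1167, -0.3]
    - [32.3, -21, 0, 0, 0, -0.1167, -0.3]
    - [0, 0, 0, 0, 0, 0, -0.3]
    - [0, 0, 0, 0, 0, 0, -0.3]
    - [0, 0, 0, 0, 0, 0, -0.3]
    - [0, 0, 0, 0, 0, 0, -0.3]
    - [0, 0, 0, 0, 0, 0, -0.3]
    - [0, 0, 0, 0, 0, 0, -0.3]
    - [0, 0, 0, 0, 0, 0, -0.3]
    - [0, 0, 0, 0, 0, 0, -0.3]

```text
time: 27.45
eef_pos: [0.4253, 0.1944, 0.0978]
ee_rot: [0.0, 0.707, 0.707, -0.0]
ft_force: [0.2, -0.4, 0.5]
width: 0.648
```

```bash
python3 -c "
from ov import *
im=ov('15',w=40)
print(fit_ring('scene',grayf(im),[.4265,.1935]))
print(cur()[1].as_matrix().round(3))
plan([.4275,.1933,-.0115],1)"
```

```text
27.45 [0.4253 0.1944 0.0978] [-1.e-04  1.e+00] [ 0.2 -0.4  0.5] 0.6475811209267821
(array([0.42646563, 0.19274613]), np.float64(-82.15645603049981))
[[-0.  1. -0.]
 [ 1.  0. -0.]
 [-0. -0. -1.]]
[-1.2, 2.2, 109.3, -0.0, 0.0001, 0.0003]
```

View pics/c15.png

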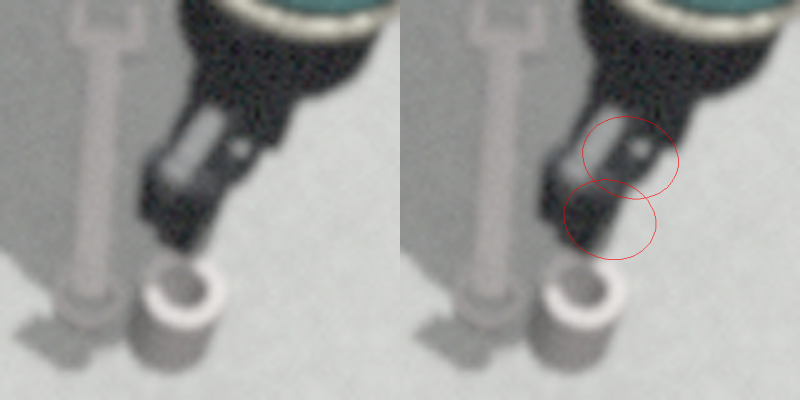

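>>> send_rows:
  moves:
    - [-1.2, 2.2, 20, 0, 0, 0, -0.3]
    - [0, 0, 25, 0, 0, 0, -0.3]
    - [0, 0, 25, 0, 0, 0, -0.3]
    - [0, 0, 24, 0, 0, 0, -0.3]
    - [0, 0, 10, 0, 0, 0, -0.3]
    - [0, 0, 5, 0, 0, 0, -0.3]
    - [0, 0, 0, 0, 0, 0, -0.3]
    - [0, 0, 0, 0, 0, 0, 0.4]
    - [0, 0, 0, 0, 0, 0, 0.4]
    - [0, 0, 0, 0, 0, 0, 0.4]

```text
time: 28.5
eef_pos: [0.4281, 0.1937, -0.0102]
ee_rot: [0.0, 0.707, 0.707, 0.001]
ft_force: [-0.3, -0.7, 5.4]
width: 0.436
```

>>> send_rows:
  moves:
    - [0, 0, 0, 0, 0, 0, 0.4]
    - [0, 0, 0, 0, 0, 0, 0.4]
    - [0, 0, -5, 0, 0, 0, 0.4]
    - [0, 0, -15, 0, 0, 0, 0.4]
    - [0, 0, -20, 0, 0, 0, 0.4]
    - [0, 0, -20, 0, 0, 0, 0.4]
    - [0, 0, -18, 0, 0, 0, 0.4]
    - [0, 0, 0, 0, 0, 0, 0.4]
    - [0, 0, 0, 0, 0, 0, 0.4]
    - [0, 0, 0, 0, 0, 0, 0.4]

```text
time: 29.5
eef_pos: [0.4271, 0.1932, 0.0664]
ee_rot: [-0.0, 0.707, 0.707, -0.0]
ft_force: [-0.3, -0.3, -0.9]
width: 0.441
```

```bash
python3 -c "
from ov import *
im=ov('16',w=40)
"
```

```text
29.5 [0.4271 0.1932 0.0664] [-5.e-04  1.e+00] [-0.3 -0.3 -0.9] 0.4407812094626112
```

View pics/c16.png

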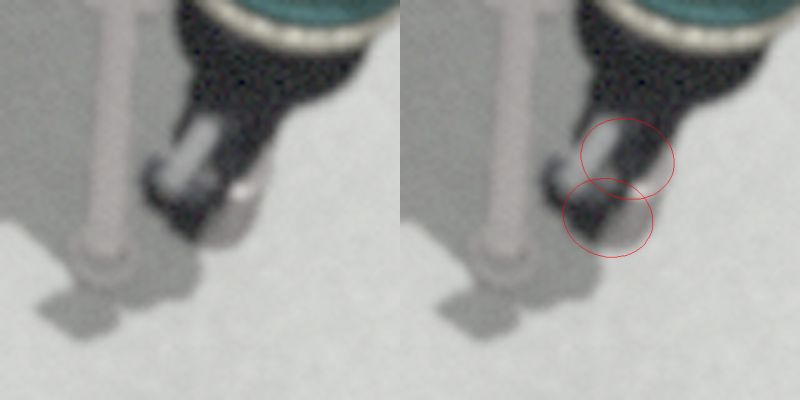

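>>> send_rows:
  moves:
    - [-15, 4, 0, 0, 0, 0, 0.4]
    - [-30, 8, 0, 0, 0, 0, 0.4]
    - [-35, 9, 0, 0, 0, 0, 0.4]
    - [-35, 9, 0, 0, 0, 0, 0.4]
    - [-35, 9, 0, 0, 0, 0, 0.4]
    - [-33, 9, 0, 0, 0, 0, 0.4]
    - [-20, 5, 0, 0, 0, 0, 0.4]
    - [-5, 1, 0, 0, 0, 0, 0.4]
    - [0, 0, 0, 0, 0, 0, 0.4]
    - [0, 0, 0, 0, 0, 0, 0.4]

```text
time: 30.55
eef_pos: [0.4812, -0.0136, 0.0664]
ee_rot: [-0.0, 0.707, 0.708, -0.0]
ft_force: [-0.5, 0.6, -0.5]
width: 0.438
```

```bash
python3 -c "
from ov import *
im=ov('17',w=35)
"
```

```text
30.55 [ 0.4812 -0.0136  0.0664] [-0.0013  1.    ] [-0.5  0.6 -0.5] 0.43769360928563783
```

View pics/c17.png

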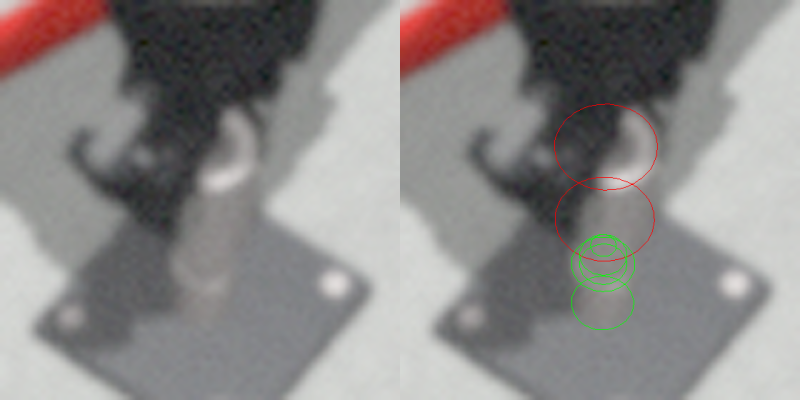

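>>> send_rows:
  moves:
    - [0, 0, 6, 0, 0, 0, 0.4]
    - [0, 0, 7, 0, 0, 0, 0.4]
    - [0, 0, 4, 0, 0, 0, 0.4]
    - [0, 0, 2, 0, 0, 0, 0.4]
    - [0, 0, 2, 0, 0, 0, 0.4]
    - [0, 0, 2, 0, 0, 0, 0.4]
    - [0, 0, 2, 0, 0, 0, 0.4]
    - [0, 0, 1, 0, 0, 0, 0.4]
    - [0, 0, 0, 0, 0, 0, 0.4]
    - [0, 0, 0, 0, 0, 0, 0.4]

```text
time: 31.6
eef_pos: [0.4816, -0.0147, 0.0409]
ee_rot: [0.0, 0.707, 0.707, -0.0]
ft_force: [1.1, 0.3, -1.1]
width: 0.444
```

>>> send_rows:
  moves:
    - [0, -0.7, 0.5, 0, 0, 0, 0.4]
    - [0, 0, 1, 0, 0, 0, 0.4]
    - [0, 0, 1, 0, 0, 0, 0.4]
    - [0, 0, 1, 0, 0, 0, 0.4]
    - [0, 0, 1, 0, 0, 0, 0.4]
    - [0, 0, 1, 0, 0, 0, 0.4]
    - [0, 0, 1, 0, 0, 0, 0.4]
    - [0, 0, 0, 0, 0, 0, 0.4]
    - [0, 0, 0, 0, 0, 0, 0.4]
    - [0, 0, 0, 0, 0, 0, 0.4]

```text
time: 32.6
eef_pos: [0.4809, -0.0146, 0.0343]
ee_rot: [0.0, 0.707, 0.707, -0.0]
ft_force: [-0.4, 0.5, 0.1]
width: 0.442
```

>>> send_rows:
  moves:
    - [0, 0, 0.5, 0, 0, 0, 0.4]
    - [0, 0, 0.5, 0, 0, 0, 0.4]
    - [0, 0, 0.5, 0, 0, 0, 0.4]
    - [0, 0, 0.3, 0, 0, 0, 0.4]
    - [0, 0, 0.3, 0, 0, 0, 0.4]
    - [0, 0, 0.3, 0, 0, 0, 0.4]
    - [0, 0, 0, 0, 0, 0, 0.4]
    - [0, 0, 0, 0, 0, 0, 0.4]
    - [0, 0, 0, 0, 0, 0, 0.4]
    - [0, 0, 0, 0, 0, 0, 0.4]

```text
time: 33.6
eef_pos: [0.4809, -0.0147, 0.0319]
ee_rot: [0.0, 0.707, 0.707, -0.0]
ft_force: [0.1, -0.5, -0.4]
width: 0.441
```

>>> send_rows:
  moves:
    - [0, 0, 0.3, 0, 0, 0, 0.4]
    - [0, 0, 0.3, 0, 0, 0, 0.4]
    - [0, 0, 0.3, 0, 0, 0, 0.4]
    - [0, 0, 0.3, 0, 0, 0, 0.4]
    - [0, 0, 0.3, 0, 0, 0, 0.4]
    - [0, 0, 0, 0, 0, 0, 0.4]
    - [0, 0, 0, 0, 0, 0, 0.4]
    - [0, 0, 0, 0, 0, 0, 0.4]
    - [0, 0, 0, 0, 0, 0, 0.4]
    - [0, 0, 0, 0, 0, 0, 0.4]

```text
time: 34.6
eef_pos: [0.4811, -0.0147, 0.0314]
ee_rot: [-0.0, 0.707, 0.707, 0.0]
ft_force: [-9.6, 0.0, 29.9]
width: 0.443
```

>>> send_rows:
  moves:
    - [0, 0, -1, 0, 0, 0, 0.4]
    - [0, 0, -5, 0, 0, 0, 0.4]
    - [0, 0, -12, 0, 0, 0, 0.4]
    - [0, 0, -16, 0, 0, 0, 0.4]
    - [-10, -3, 0, 0, 0, 0, 0.4]
    - [-30, -7, 0, 0, 0, 0, 0.4]
    - [-38, -8, 0, 0, 0, 0, 0.4]
    - [-40, -9, 0, 0, 0, 0, 0.4]
    - [-40, -9, 0, 0, 0, 0, 0.4]
    - [-40, -9, 0, 0, 0, 0, 0.4]

```text
time: 35.6
eef_pos: [0.435, -0.2146, 0.0645]
ee_rot: [0.0, 0.707, 0.707, -0.0]
ft_force: [0.4, 0.6, -1.1]
width: 0.439
```

>>> send_rows:
  moves:
    - [-28, -6, 0, 0, 0, 0, 0.4]
    - [-13, -2, 0, 0, 0, 0, 0.4]
    - [0, 0, 0, 0, 0, 0, 0.4]
    - [0, 0, 5, 0, 0, 0, 0.4]
    - [0, 0, 10, 0, 0, 0, 0.4]
    - [0, 0, 15, 0, 0, 0, 0.4]
    - [0, 0, 10, 0, 0, 0, 0.4]
    - [0, 0, 0, 0, 0, 0, 0.4]
    - [0, 0, 0, 0, 0, 0, 0.4]
    - [0, 0, 0, 0, 0, 0, 0.4]

```text
time: 36.6
eef_pos: [0.4283, -0.2537, 0.0248]
ee_rot: [0.0, 0.707, 0.707, 0.0]
ft_force: [0.0, -0.6, -0.5]
width: 0.438
```

```bash
python3 -c "
from ov import *
im=ov('18',w=40)
"
```

```text
36.6 [ 0.4283 -0.2537  0.0248] [-6.e-04  1.e+00] [ 0.  -0.6 -0.5] 0.4379014527412584
```

View pics/c18.png

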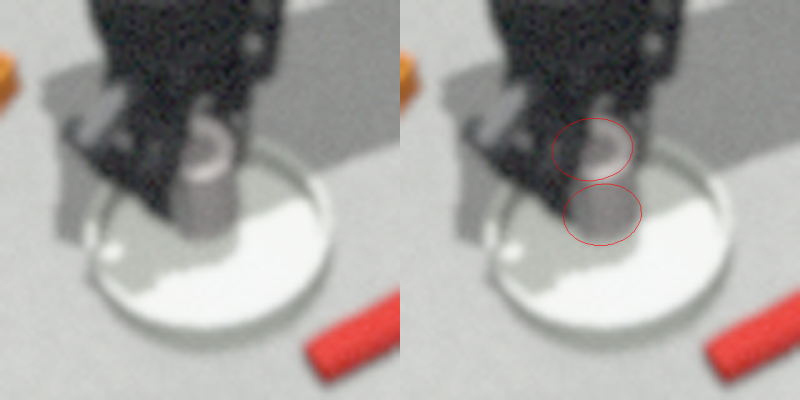

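>>> send_rows:
  moves:
    - [0, 0, 10, 0, 0, 0, 0.4]
    - [0, 0, 10, 0, 0, 0, 0.4]
    - [0, 0, 6, 0, 0, 0, 0.4]
    - [0, 0, 2, 0, 0, 0, 0.4]
    - [0, 0, 0.5, 0, 0, 0, 0.4]
    - [0, 0, 0.5, 0, 0, 0, 0.4]
    - [0, 0, 0.4, 0, 0, 0, 0.4]
    - [0, 0, 0.3, 0, 0, 0, 0.4]
    - [0, 0, 0, 0, 0, 0, 0.4]
    - [0, 0, 0, 0, 0, 0, 0.4]

```text
time: 37.65
eef_pos: [0.4281, -0.2537, -0.0051]
ee_rot: [0.0, 0.707, 0.707, 0.0]
ft_force: [-0.1, 0.1, 1.7]
width: 0.442
```

Light contact with the tin's floor; release and retreat.

>>> send_rows:
  moves:
    - [0, 0, 0, 0, 0, 0, 0]
    - [0, 0, 0, 0, 0, 0, -0.2]
    - [0, 0, 0, 0, 0, 0, -0.25]
    - [0, 0, 0, 0, 0, 0, -0.25]
    - [0, 0, -10, 0, 0, 0, -0.25]
    - [0, 0, -25, 0, 0, 0, -0.25]
    - [0, 0, -35, 0, 0, 0, -0.25]
    - [0, 0, -40, 0, 0, 0, -0.25]
    - [0, 0, -30, 0, 0, 0, -0.25]
    - [0, 0, 0, 0, 0, 0, -0.25]

```text
time: 38.65
eef_pos: [0.4296, -0.2546, 0.139]
ee_rot: [0.003, 0.707, 0.707, 0.001]
ft_force: [0.3, 0.0, -0.9]
width: 0.626
```

>>> send_rows:
  moves:
    - [20, 0, 0, 0, 0, 0, -0.25]
    - [35, 0, 0, 0, 0, 0, -0.25]
    - [35, 0, 0, 0, 0, 0, -0.25]
    - [35, 0, 0, 0, 0, 0, -0.25]
    - [35, 0, 0, 0, 0, 0, -0.25]
    - [35, 0, 0, 0, 0, 0, -0.25]
    - [35, 0, 0, 0, 0, 0, -0.25]
    - [20, 0, 0, 0, 0, 0, -0.25]
    - [0, 0, 0, 0, 0, 0, -0.25]
    - [0, 0, 0, 0, 0, 0, -0.25]

```text
time: 39.65
eef_pos: [0.4277, -0.0039, 0.1348]
ee_rot: [0.0, 0.707, 0.707, -0.0]
ft_force: [-0.8, 0.6, -0.7]
width: 0.625
```

```bash
python3 -c "
from ov import *
im=ov('19',w=40)
g=grayf(im)
print(fit_ring('scene',g,[.630,-.2195],z=.054),fit_ring('scene',g,[.428,-.2537],z=.055))
cv2.imwrite('pics/c19b.png',cv2.resize(im[130:290,160:360],(800,640))[:600])
"
```

```text
39.65 [ 0.4277 -0.0039  0.1348] [-9.e-04  1.e+00] [-0.8  0.6 -0.7] 0.6245955099793993
(array([ 0.62955202, -0.21981907]), np.float64(-117.23045241100041)) (array([ 0.42654308, -0.25414459]), np.float64(-73.7201486532623))
```

View pics/scene19.png

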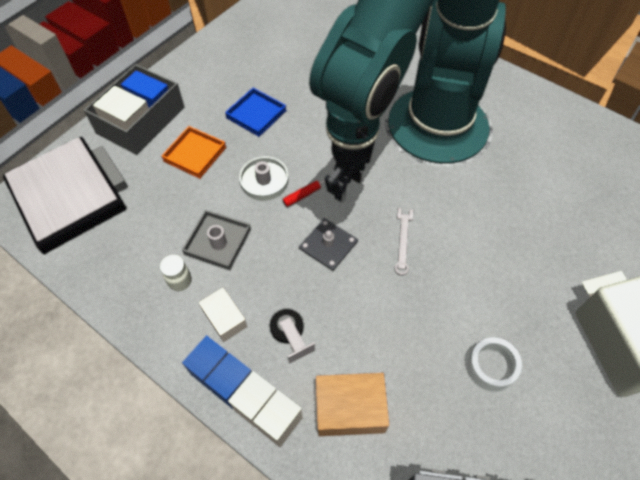

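View pics/c19b.png

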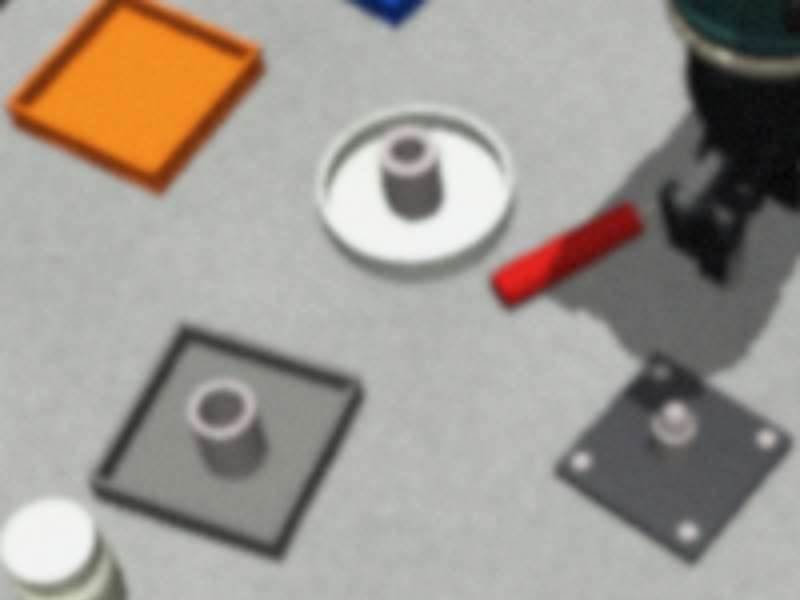

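Both sleeves stand upright, the thin-walled one in the grey square tray (crop 225,410) and the thick-walled one in the tin (crop 410,160). Everything else looks unmoved, and the gripper is clear.

```bash
python3 -c "
from bench import r
print(r.sign_off())"
```

```text
the job is handed in; nothing more can be done
None
```

Both sleeves are tested and sorted, and the job was handed in at about 40 s of the allowed 72 s.

- **First sleeve** (the one farther from the robot): it slid freely past the step and touched the plate with about 3 N. It now stands upright in the grey square tray. The blue and orange trays were left alone.
- **Second sleeve** (beside the wrench): it stopped with its lower end at about 42 mm, which is the step height. It now stands upright in the round tin.
- **Final picture:** both sleeves are upright in their containers, the bystanders look unmoved by eye, and the gripper is clear of everything. In the pictures the first sleeve has the thinner wall, which agrees with the test results.

Some things did not go as planned:

- **Failed first grasp:** the fingertips closed on the first sleeve's rim and the wrist read about 50 N. The sleeve did not move. That is under the 120 N wrist limit. If the fingers count as part of the gripper's body, it is over the 40 N pressing limit.
- **Fingertip height error:** lowering the closed gripper showed the real fingertips sit about 27 mm above the reported tool point. I corrected every later height for that, and the contact heights at the plate, step and tin floor then agreed to about 1 mm. I lowered the sleeve only gently at the tray floor, and saw no clear contact there.
- **Contact at the step:** the second sleeve's stop reached about 30 N on the last 0.3 mm steps, with about 10 N sideways. I backed off straight away, but that is firmer than I wanted for a test without forcing.

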